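# Gang-clamp plate blanks in the tilting stand for edge striping

## Robot

A 6-joint arm with a two-finger parallel gripper is mounted at the origin on the work surface. World frame = base frame: x ahead of the robot, y to its left, z up, the work surface at z = 0. Lengths are in mm, angles in rad, forces in N, time in s.
With the tool pointing down it reaches from about 275 to 1000 mm from the base axis. Payload 8.4 kg.
Tool frame: the origin (TCP) lies at the very end of the fingers, on their centre line; the grasp point (between the pads) lies 19 mm behind it (pinch_z is the z of the grasp point in the tool frame, in mm); z points along the fingers, y is the line along which they close (so a half turn about z gives the same grasp; the last joint's range is limited). The gripper opens to 85 mm and grips with 20 to 120 N. Pads are 22 mm wide; open, the fingers measure 114 mm over their backs; the gripper's body (76 mm by 85 mm) begins 54 mm behind the grasp point. The pads swing forward as they close: fully open they stand 13 mm farther back than shut.
Start: joints at [1.24, 0.353, 1.633, -0, 1.155, -0.002], TCP at [201.816, 591.522, 231.281] pointing down, gripper open.
Joint ranges: [-2.63, 2.63], [-0.92, 2.1], [0.06, 2.66], [-1.3, 4.44], [0, 2.69], [-3.02, 3.02]. Speed limits (rad/s): [2.22, 2.22, 2.79, 3.14, 3.14, 3.14].

## Interface

Orientations are given as [roll, pitch, yaw] about the fixed x, y, z axes, in that order (R = Rz(yaw) Ry(pitch) Rx(roll)).
In Python, from workcell import state, read_camera, camera_info, close_job, pinch_z gives the robot as it stands.
- The arm moves only by the tool carry_out, never from a script. Its arguments are lists of equal length, an entry for each row: "translation": the shift along the tool's x, y, z in cm, a list of three; "roll": the turn about the tool's z in rad; "fingers": the finger opening in cm, from 0 to 8.54. A call has 1 to 10 rows; each row is the pose to reach, as a shift and turn from the pose commanded when the call began, along the tool's axes at that moment; what a row does not reach only later rows make up. A row lasts 1/12 s, in which the tool goes at most 41.7 mm and 7.16 degrees, less where a joint would pass 70% of its speed; a pose out of reach is approached as far as the arm can. A call with a gripper value outside its range is refused whole. The fingers move at their own pace and stop on an object; "newtons" is the grip in N (left out, the last holds). Time passes only in rows, so rows that repeat a pose let the fingers close. It gives the time, the measured TCP pose, the force, the opening and the grip force at its end, in the units of the state.
- state(): the state, without advancing time (a new reading comes with each control period).
- read_camera(name): name is "side" or "top"; returns the picture (480x640x3 uint8, blue, green, red); there is no depth.
- camera_info(name): a dict with "mtx" (3x3 intrinsics, pixels), "rvec" (rotation vector, rad) and "tvec" (3), from world to camera coordinates, as OpenCV has them. Camera axes: x right, y down, z forward; pixel columns grow to the right and rows downward; lengths in mm; the calibration is good to about 2 mm. A picture is of the moment at which its call begins. camera_info takes no time and is no camera call.
- close_job(): hands the job in; it is judged then, once.
The state is a dict: "t": time; "q": joint angles; "dq": joint speeds; "joint_torque": joint torques, N m; "tool_pos": TCP position; "ee_rot": TCP orientation; "contact_force": force on the tool from outside, world axes, zero at the start; "moment": the same for the moment, N m; "grip_width": finger opening in mm; "gripper_force": force on a finger pad.
Only numpy, scipy, OpenCV 4.12 (cv2) and the standard library are available. Lean on these libraries where they do the work, as an engineer would, in place of code of your own. Each camera call takes 0.05 s, during which the arm holds its last target. There are 200 camera calls.

## Task

Set up the plate blanks for edge striping: stack all of them from the drying battens on the raised seat of the work stand, squared up against the two pins on its right and the one at its back, and swing the clamp arm over them to its stop. With the cam lever still up, turn the thumb nut until the foot just touches the top blank, then flip the lever down flat so that the stack is locked; do this with the bed level. Last, with the stack locked, tilt the bed 35 degrees to the front and swivel the stand until its pointer is on the long zero line, and leave the tins, the can and the tape where they are.

Things in the scene. Friction and masses are not known exactly. Their poses are not given: they have to be found in the camera images.
- blank_a_c (a point): centre of a primed grey aluminium plate blank, 110 x 45 x 5 mm (its own x, y, z), 67 g, round-edged, the same on both sides; there are two to four of them (None = absent), all alike, lying flat side by side across the drying battens, free on both long sides
- blank_b_c (a point): centre of a primed grey aluminium plate blank, 110 x 45 x 5 mm (its own x, y, z), 67 g, round-edged, the same on both sides; there are two to four of them (None = absent), all alike, lying flat side by side across the drying battens, free on both long sides
- blank_c_c (a point): centre of a primed grey aluminium plate blank, 110 x 45 x 5 mm (its own x, y, z), 67 g, round-edged, the same on both sides; there are two to four of them (None = absent), all alike, lying flat side by side across the drying battens, free on both long sides
- blank_d_c (a point): centre of a primed grey aluminium plate blank, 110 x 45 x 5 mm (its own x, y, z), 67 g, round-edged, the same on both sides; there are two to four of them (None = absent), all alike, lying flat side by side across the drying battens, free on both long sides
- battens: fixed pair of wooden drying battens on the table, 320 mm long (own x), 24 mm high, 18 mm wide, 68 mm apart (own y); origin on the table in the middle. The blanks lie across them, their long side along its y, 76 mm apart, undersides 24 mm above the table
- seat (a point): middle of the top of the raised steel seat (92 x 32 mm, 15 mm above the bed plate) on the tilting bed, 130 mm above the table; the frame turns with the bed: x to the back (clamp post), -x the front, y left, z square to the bed. A squared blank lies along x with its centre over this point, overhanging the seat all round by 6 to 9 mm
- pin_back (a point): top of the locating pin behind the seat, 22 mm above the seat's plane. Pins 8 mm thick, all of one height, stand on the bed (seat frame, mm): this one at x 59, y 0 stops the blanks' back ends; two on the right at x -30 and 30, y -26.5 stop their right sides; two guard pins on the left at x -36 and 36, y 35.5 stand 9 mm clear of squared blanks
- tilt (a joint): tilt of the bed about its left-right axis, which lies 25 mm below the seat: 0 = level, against a stop, + = front edge down (rad), range 0 to 0.95; stiff friction joint (1.2 N m) that stays where it is left. A quadrant beside the tilt lever has a line every 10 degrees and a long one at 35
- swivel (a joint): swivel of yoke and bed on the fixed round base about the upright axis through the seat's middle: 0 = the black pointer at the front stands on the long zero line of the base, + = anticlockwise from above (rad), range -0.9 to 0.6; friction joint (0.9 N m)
- handle (a point): middle of the black grip of the tilt lever, a round bar of 15 mm diameter and 52 mm length along the bed's y axis, on the left of the bed, fixed to it (at x -85, y 110, z 25 mm in the seat frame); moving it tilts the bed and swivels the stand
- swing (a joint): swing of the clamp arm about its post, whose axis stands 95 mm behind the seat point and is parallel to the seat's z: 0 = against its stop, pointing to the front with the foot over the seat; + = anticlockwise from above, swung clear to the right; range 0 to 2 rad; friction 0.22 N m, stays where left
- post_top (a point): pivot pin of the cam lever on top of the clamp post, on the post's axis, 69 mm above the seat's plane; its frame swings with the arm: the arm runs from here along its -x for 95 mm to the nut. The arm is a grey bar 22 mm wide and 14 mm thick, its underside 39 and top 53 mm above the seat's plane, with a round end
- lever (a joint): cam lever at the post end of the arm: 0 = open, standing up (leaning 0.25 rad away from the nut); 1.3 = closed, lying flat and pointing away from the nut (rad). Closing it moves arm, nut and foot down by 6 mm, evenly over its travel; the spiral cam holds by friction wherever it is left; it needs 4 to 7 N at the tip
- lever_tip (a point): centre of the round end of the cam lever's handle, 18 mm across and 16 mm wide, 80 mm from the lever's pivot; the handle is a black bar 14 mm wide and 7 mm thick
- nut_grip (a point): centre of the knurled brass thumb nut on the front end of the arm, 36 mm in diameter, 18 mm high, resting on the narrower arm; a steel spindle 11 mm thick sticks up through it, at most 32 mm above this point. The nut stays at its height; only the spindle moves
- nut (a joint): turn of the thumb nut: + = clockwise from above (rad), range 0 to 13.8; each full turn lowers spindle and foot by 10 mm; friction 0.12 N m
- foot_face (a point): middle of the underside of the round rubber-faced foot (24 mm across) at the lower end of the spindle, straight below the nut. The foot is sprung: 6 N for each mm it is pressed in
- foot: the same foot of the clamp; origin in the middle of its underside. The right lock force on the stack is 12 to 42 N: that is what the closing lever gives if the foot was set with the lever up to just touch the top blank (about 24 N), give or take 1.5 mm
- tin_a: bystander: paint tin, 62 mm across, 62 mm high, origin under its middle
- tin_b: bystander: paint tin, 62 mm across, 62 mm high, origin under its middle
- thinner: bystander: round thinner can, 68 mm across, about 160 mm high, origin under its middle
- tape: bystander: roll of green masking tape, 96 mm across, 24 mm high, origin under its middle
Mind the look-alikes: they are no part of the job. What is shaped like the part that bears blank_a_c but blue, green or yellow is not meant.

How it is judged (in metres and radians):
On the way, in this order (a step that is already met when the one before it is completed fails the run):
1. every blank lies in the stack on the level seat, squared against the pins, the lever still open (x of blank_a_c in the frame of seat between -0.005 and 0.005 m and y of blank_a_c in the frame of seat between -0.005 and 0.005 m and z of blank_a_c in the frame of seat between 0 and 0.021 m and angle between the z axis of each of blank_a_c, blank_b_c, blank_c_c, blank_d_c and the z axis of seat, either way round below 0.08 rad and angle between the x axis of each of blank_a_c, blank_b_c, blank_c_c, blank_d_c and the x axis of seat, either way round below 0.08 rad and x of blank_b_c in the frame of seat between -0.005 and 0.005 m and y of blank_b_c in the frame of seat between -0.005 and 0.005 m and z of blank_b_c in the frame of seat between 0 and 0.021 m and x of blank_c_c in the frame of seat between -0.005 and 0.005 m and y of blank_c_c in the frame of seat between -0.005 and 0.005 m and z of blank_c_c in the frame of seat between 0 and 0.021 m and x of blank_d_c in the frame of seat between -0.005 and 0.005 m and y of blank_d_c in the frame of seat between -0.005 and 0.005 m and z of blank_d_c in the frame of seat between 0 and 0.021 m and value of joint lever below 0.5 rad and value of joint tilt between -0.1 and 0.1 rad), for 0.2 s.
2. arm over the stack, lever flat, right lock force, bed still level and the stack square (x of blank_a_c in the frame of seat between -0.005 and 0.005 m and y of blank_a_c in the frame of seat between -0.005 and 0.005 m and z of blank_a_c in the frame of seat between 0 and 0.021 m and angle between the z axis of each of blank_a_c, blank_b_c, blank_c_c, blank_d_c and the z axis of seat, either way round below 0.08 rad and angle between the x axis of each of blank_a_c, blank_b_c, blank_c_c, blank_d_c and the x axis of seat, either way round below 0.08 rad and x of blank_b_c in the frame of seat between -0.005 and 0.005 m and y of blank_b_c in the frame of seat between -0.005 and 0.005 m and z of blank_b_c in the frame of seat between 0 and 0.021 m and x of blank_c_c in the frame of seat between -0.005 and 0.005 m and y of blank_c_c in the frame of seat between -0.005 and 0.005 m and z of blank_c_c in the frame of seat between 0 and 0.021 m and x of blank_d_c in the frame of seat between -0.005 and 0.005 m and y of blank_d_c in the frame of seat between -0.005 and 0.005 m and z of blank_d_c in the frame of seat between 0 and 0.021 m and value of joint swing below 0.08 rad and value of joint lever above 1.2 rad and contact force between foot and anything else between 12 and 42 N and value of joint tilt between -0.1 and 0.1 rad), for 0.2 s.
At the end, for the whole second after the job is handed in: all blanks flat in the stack, each centred on the seat within 5 mm and square within 0.08 rad; arm within 0.08 rad of its stop, lever closed (over 1.2 rad), foot pressing with 12 to 42 N; tilt 35 degrees (0.611 rad) and swivel 0, each within 0.05 rad; at rest (x of blank_a_c in the frame of seat between -0.005 and 0.005 m and y of blank_a_c in the frame of seat between -0.005 and 0.005 m and z of blank_a_c in the frame of seat between 0 and 0.021 m and angle between the z axis of each of blank_a_c, blank_b_c, blank_c_c, blank_d_c and the z axis of seat, either way round below 0.08 rad and angle between the x axis of each of blank_a_c, blank_b_c, blank_c_c, blank_d_c and the x axis of seat, either way round below 0.08 rad and x of blank_b_c in the frame of seat between -0.005 and 0.005 m and y of blank_b_c in the frame of seat between -0.005 and 0.005 m and z of blank_b_c in the frame of seat between 0 and 0.021 m and x of blank_c_c in the frame of seat between -0.005 and 0.005 m and y of blank_c_c in the frame of seat between -0.005 and 0.005 m and z of blank_c_c in the frame of seat between 0 and 0.021 m and x of blank_d_c in the frame of seat between -0.005 and 0.005 m and y of blank_d_c in the frame of seat between -0.005 and 0.005 m and z of blank_d_c in the frame of seat between 0 and 0.021 m and value of joint swing below 0.08 rad and value of joint lever above 1.2 rad and contact force between foot and anything else between 12 and 42 N and value of joint tilt between 0.561 and 0.661 rad and value of joint swivel between -0.05 and 0.05 rad and velocity of joint tilt between -0.05 and 0.05 rad/s and velocity of joint swivel between -0.05 and 0.05 rad/s); the robot touches nothing.
It fails at once if a bystander (tin, can or tape) is pushed more than 3 cm (distance of any of tin_a, tin_b, thinner, tape from where it was at the start of the episode above 0.03 m).
Of blank_a, blank_b, blank_c, blank_d only 2 to 4 are there at a start; the rules pass over those that are not, and their reading is None.
At some moment in a run one of blank_a, blank_b, blank_c, blank_d may be knocked a few centimetres aside while the robot is not near it.
Once in a run the grip may slacken for a moment while it holds something.
It also fails if it takes over 210 s, if anything falls off the work surface, if the arm or the gripper's body presses on something with over 40 N, if the wrist force passes 120 N, or if a joint passes its speed limit or range.

## Working session

There is one attempt and no reset: what is moved stays moved. The work goes in short steps, Python scripts to look and compute and a tool call to move; the robot and the scene stay as the last step left them, time stands still between calls to the robot, and variables do not carry over. Pictures are saved under pics/ and viewed, at most 14 in all, crops included, and the job is handed in when it is done.

Besides the shell and the picture viewer there is one more tool, called after "Request:" as a command line: name --pt "numbers of a row" for each row, then --argument value for the rest. carry_out: Moves the arm, as the interface text tells. Its arguments: {"type":"object","properties":{"translation":{"type":"array","items":{"type":"array","items":{"type":"number"}}},"roll":{"type":"array","items":{"type":"number"}},"fingers":{"type":"array","items":{"type":"number"}},"newtons":{"type":"number"}},"required":["translation","roll","fingers"]}

```bash
mkdir -p pics; ls; python3 - <<'E'
from workcell import *
import cv2
print(state(), pinch_z)
for n in ("top","side"):
    cv2.imwrite(f"pics/{n}0.png",read_camera(n)); print(n,camera_info(n))
E
```

```text
pics
{'t': 0.0, 'q': array([ 1.23961994e+00,  3.53655262e-01,  1.63418539e+00, -4.45178362e-06,
        1.15519199e+00, -2.41473108e-03]), 'dq': array([-8.63784046e-04,  7.24130503e-05, -3.05648781e-04,  1.80644295e-05,
        4.61434189e-04, -1.94781835e-03]), 'joint_torque': array([ 2.46448178e-05, -6.05251765e+01, -3.42066979e+01,  1.01826304e-04,
        9.26454115e-03,  1.31368461e-05]), 'tool_pos': array([201.64053559, 591.04633449, 230.53531119]), 'ee_rot': array([-3.14015267e+00,  5.93047829e-07,  2.81283280e+00]), 'contact_force': array([-0.05204064,  0.53179688, -0.45222723]), 'moment': array([-0.00465749,  0.02183398, -0.06047709]), 'gripper_force': 0.0, 'grip_width': 85.05858365204939} -18.700000000000003
top {'mtx': array([[535.25958483,   0.        , 316.98388962],
       [  0.        , 535.25958483, 239.75984393],
       [  0.        ,   0.        ,   1.        ]]), 'rvec': array([ 2.19662365, -2.13033071,  0.11362667]), 'tvec': array([  18.41033032,  539.29537642, 1559.91291439])}
side {'mtx': array([[524.40109962,   0.        , 324.15586303],
       [  0.        , 524.40109962, 251.04784156],
       [  0.        ,   0.        ,   1.        ]]), 'rvec': array([ 1.9822972 , -0.66934632,  0.41435964]), 'tvec': array([-399.67217419,  306.80890687, 1043.10970157])}
```

View pics/top0.png

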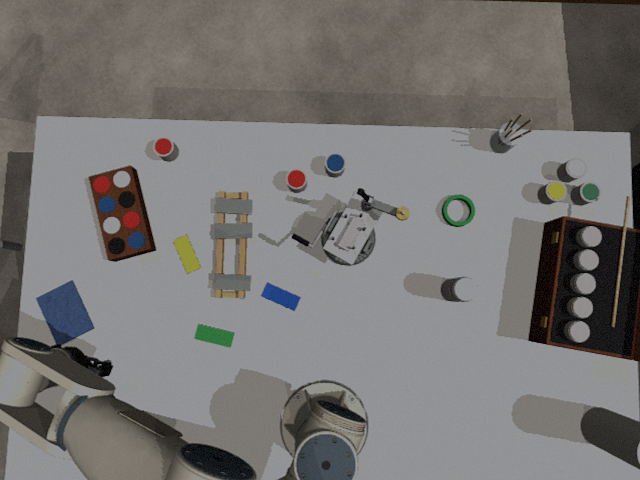

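View pics/side0.png

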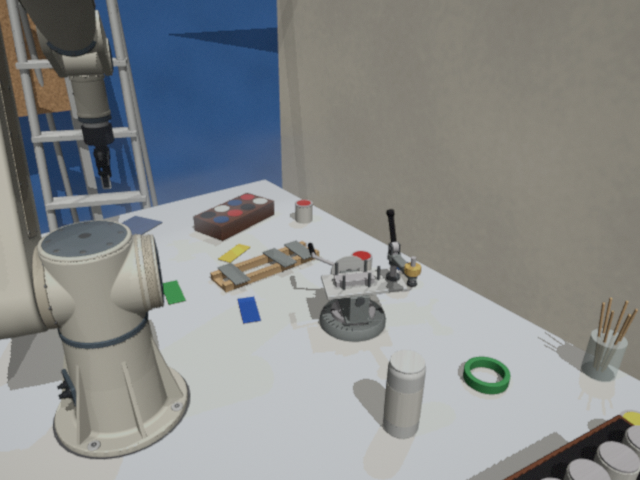

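Top view: grey blanks at (233,206), (231,231) and (230,282) on the battens. The look-alikes are yellow (187,254), blue (281,296) and green (215,336), all rejected by colour. The stand is at (348,237), the clamp arm is swung to the right with the nut at (402,213), and the tilt grip is at (300,240). The side view shows the same layout, with the lever up at (392,215).

```bash
cat > h.py <<'E'
import numpy as np, cv2
from workcell import *
def cam(n):
    c=camera_info(n); R=cv2.Rodrigues(np.array(c["rvec"]))[0]; t=np.array(c["tvec"]).ravel(); return c["mtx"],R,t
def ray(n,px):
    K,R,t=cam(n); d=R.T@np.linalg.solve(K,[px[0],px[1],1.]); return -R.T@t,d/np.linalg.norm(d)
def onz(n,px,z):
    o,d=ray(n,px); return o+d*(z-o[2])/d[2]
def proj(n,p):
    K,R,t=cam(n); q=K@(R@np.asarray(p,float)+t); return q[:2]/q[2]
def tri(pt,ps):
    o1,d1=ray("top",pt); o2,d2=ray("side",ps)
    s=np.linalg.lstsq(np.c_[d1,-d2],o2-o1,rcond=None)[0]; a,b=o1+s[0]*d1,o2+s[1]*d2
    return (a+b)/2,np.linalg.norm(a-b)
def crop(n,img,x0,x1,y0,y1,f,name):
    cv2.imwrite("pics/"+name,cv2.resize(img[y0:y1,x0:x1],None,fx=f,fy=f,interpolation=cv2.INTER_CUBIC))
def blanks(img,z):
    hsv=cv2.cvtColor(img,cv2.COLOR_BGR2HSV); m=((hsv[...,1]<50)&(hsv[...,2]<150)&(hsv[...,2]>60)).astype(np.uint8)*255
    w=np.zeros_like(m); w[185:310,200:265]=1; m=cv2.morphologyEx(m*w,cv2.MORPH_OPEN,np.ones((3,3)))
    out=[]
    for c in cv2.findContours(m,0,cv2.CHAIN_APPROX_NONE)[0]:
        if cv2.contourArea(c)<150: continue
        P=np.array([onz("top",p[0],z)[:2] for p in c],np.float32); out.append(cv2.minAreaRect(P))
    return out
E
python3 - <<'E'
from h import *
t=cv2.imread("pics/top0.png");s=cv2.imread("pics/side0.png")
print(t[206,233],t[231,231],t[282,230],t[256,231])
for r in blanks(t,29): print(r)
a=cv2.resize(t[180:272,285:415],None,fx=6,fy=6,interpolation=cv2.INTER_CUBIC)
cv2.imwrite("pics/tc.png",a); crop("side",s,300,430,200,300,6,"sc.png")
# battens
hsv=cv2.cvtColor(t,cv2.COLOR_BGR2HSV); m=((hsv[...,0]>8)&(hsv[...,0]<25)&(hsv[...,1]>60)).astype(np.uint8); w=np.zeros_like(m); w[180:310,200:265]=1; m*=w
ys,xs=np.nonzero(m); P=np.array([onz("top",p,24)[:2] for p in zip(xs,ys)],np.float32); print("battens",cv2.minAreaRect(P))
for n,x in(("tinr",(297,180)),("tinb",(335,163))): print(n,onz("top",x,62))
print("can",onz("top",(465,288),160),"tape",onz("top",(458,210),20))
E
```

```text
[102 106 102] [100 105 101] [100 104 100] [149 147 145]
((517.7218017578125, 284.6492004394531), (313.3957214355469, 144.10995483398438), 1.0572891235351562)
battens ((519.7986450195312, 290.7648620605469), (317.4898681640625, 88.22479248046875), 1.0062090158462524)
tinr [710.01713124  98.9913577   62.        ]
tinb [764.52360569 -11.4347492   62.        ]
can [ 405.66343383 -368.61691918  160.        ] tape [ 642.29353091 -385.58554897   20.        ]
```

View pics/tc.png

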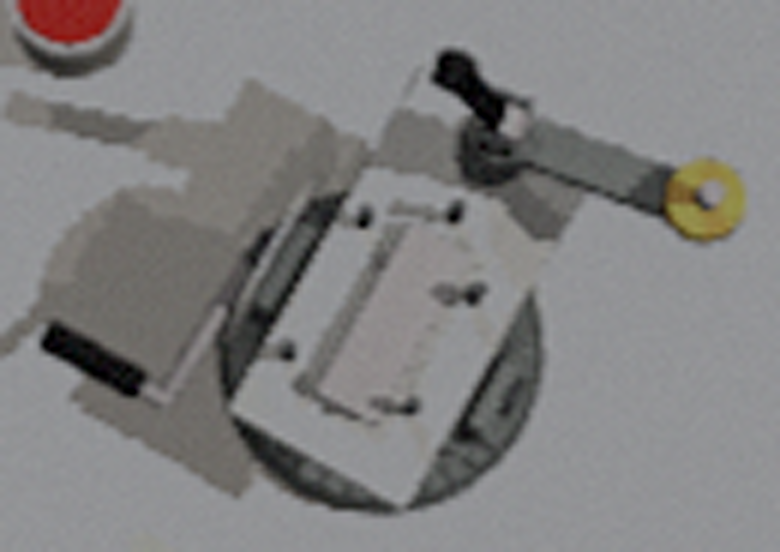

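View pics/sc.png

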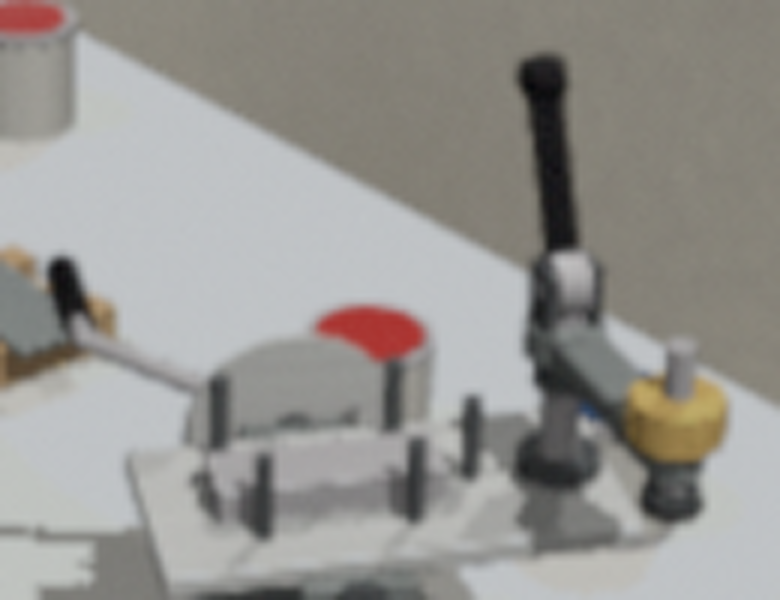

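The top crop shows the five pins as dark blobs at crop pixels (362,217), (455,212), (475,293), (408,405) and (287,350). The grip runs (45,335) to (140,380), the nut is at (705,198), the post at (490,150) and the lever tip at (455,70). In the side crop the lever stands up at (543,75), the bed looks level, and the nut is at (677,415).

```bash
cat >> h.py <<'E'
def blanks(img,z=29,box=(185,310,200,265)):
    hsv=cv2.cvtColor(img,cv2.COLOR_BGR2HSV); m=((hsv[...,1]<28)&(hsv[...,2]<125)&(hsv[...,2]>75)).astype(np.uint8)*255
    w=np.zeros_like(m); w[box[0]:box[1],box[2]:box[3]]=1; m=cv2.morphologyEx(m*w,cv2.MORPH_OPEN,np.ones((3,3)))
    out=[]
    for c in cv2.findContours(m,0,cv2.CHAIN_APPROX_NONE)[0]:
        if cv2.contourArea(c)<150: continue
        P=np.array([onz("top",p[0],z)[:2] for p in c],np.float32); r=cv2.minAreaRect(P)
        (x,y),(a,b),th=r
        if b>a: th+=90
        out.append((round(x,1),round(y,1),round(max(a,b)),round(min(a,b)),round((th)%180,1)))   # th: long side from +x
    return out
def go(x,y,z,yaw):
    """shift (cm) and roll for a TCP target, from the pose held now"""
    s=state(); p=s["tool_pos"]; w=s["ee_rot"][2]
    from scipy.spatial.transform import Rotation as Ro
    R=Ro.from_euler("xyz",s["ee_rot"]).as_matrix(); d=R.T@(np.array([x,y,z])-p)/10
    r=(w-yaw+np.pi/2)%np.pi-np.pi/2
    print("shift",d.round(2),"roll",round(r,3),"alt",round(r-np.sign(r)*np.pi,3),"q6",round(s["q"][5],2),"rows",np.ceil(max(np.linalg.norm(d)/4.17,abs(r)/.125)))
E
python3 - <<'E'
from h import *
t=cv2.imread("pics/top0.png");s=cv2.imread("pics/side0.png")
K,R,tv=cam("top"); print("camtop",-R.T@tv)
for b in blanks(t): print(b)
px=np.array([[362,217],[455,212],[475,293],[408,405],[287,350]])/6.+[285,180]
mod=np.array([[36,35.5],[59,0],[30,-26.5],[-30,-26.5],[-36,35.5]])
W=np.array([onz("top",p,148)[:2] for p in px])
a=mod-mod.mean(0);b=W-W.mean(0)
th=np.arctan2((a[:,0]*b[:,1]-a[:,1]*b[:,0]).sum(),(a*b).sum()); Rm=np.array([[np.cos(th),-np.sin(th)],[np.sin(th),np.cos(th)]])
c=W.mean(0)-Rm@mod.mean(0); print("seat",c,"th",th,"res",(W-(mod@Rm.T+c)).round(1).tolist())
f=lambda x,y:np.array([x,y])/6.+[285,180]; g=lambda x,y:np.array([x,y])/6.+[300,200]
inv=lambda p:np.r_[Rm.T@(np.asarray(p)[:2]-c),p[2]-130].round(1)
for n,a,b in (("handle",f(93,358),g(65,290)),("nut top",f(705,198),g(680,345)),("lever tip",f(455,68),g(543,75))):
    p,e=tri(a,b); print(n,p.round(1),round(e,1),inv(p))
# side check of bed corners / pins tops
for n,q in (("back",(473,400)),("rb",(417,440)),("rf",(264,458)),("lf",(220,380)),("lb",(396,365))):
    pass
for m_,q in zip(mod,[(396,365),(473,400),(417,440),(264,458),(220,380)]):
    w=Rm@m_+c; print(proj("side",[*w,152]).round(1),g(*q).round(1))
crop("side",s,310,395,280,345,9,"base.png")
E
```

```text
camtop [ 366.18415569   26.30325708 1609.26195709]
(520.7, 292.0, 277, 122, 1.3)
seat [545.53102859 -56.64342674] th -0.4924358443730602 res [[-0.7, 0.5], [-0.5, -0.0], [0.3, -0.4], [0.7, 0.7], [0.2, -0.8]]
handle [523.3  79.7 153.7] 1.2 [-84.  109.6  23.7]
nut top [ 596.1 -189.1  223.1] 3.9 [107.2 -92.8  93.1]
lever tip [637.9 -73.3 276.4] 0.5 [ 89.3  29.  146.4]
[364.8 259.9] [366.  260.8]
[377.8 266.5] [378.8 266.7]
[368.5 273.1] [369.5 273.3]
[343.  275.1] [344.  276.3]
[335.4 262. ] [336.7 263.3]
```

View pics/base.png

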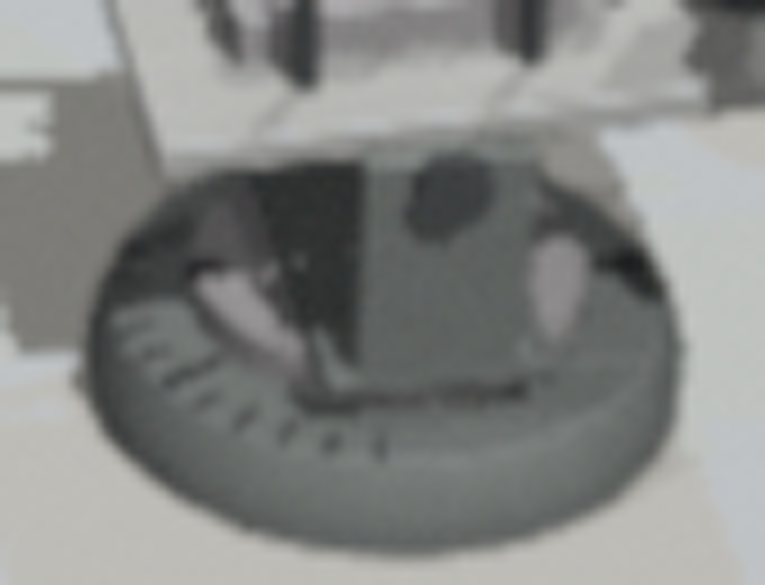

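The base crop shows scale ticks along the front-left rim. The long one seems to be at about (175,372), and the pointer is hidden under the bed.

```bash
python3 - <<'E'
from h import *
t=cv2.imread("pics/top0.png")
hsv=cv2.cvtColor(t,cv2.COLOR_BGR2HSV)
for r in (196,206,231,256,282): print(r,[tuple(int(v) for v in hsv[r,x]) for x in range(208,258,4)])
for z in (25,30,35,40):
    print(z,[(round(float(np.degrees(np.arctan2(*(p:=onz("side",np.array(q)/9.+[311-2.1,280-1.9],z)[:2]-[545.5,-56.6])[::-1]))),1),round(float(np.hypot(*p)))) for q in [(125,315),(147,350),(175,375),(205,400),(243,422),(287,437),(332,445),(378,443)]])
E
```

```text
196 [(100, 5, 151), (120, 7, 152), (15, 12, 123), (17, 110, 149), (19, 114, 110), (18, 103, 146), (18, 108, 142), (20, 103, 144), (14, 116, 99), (19, 104, 147), (30, 16, 125), (110, 5, 148), (113, 7, 148)]
206 [(90, 3, 148), (15, 17, 123), (60, 5, 101), (90, 3, 99), (75, 10, 104), (80, 7, 106), (60, 7, 107), (80, 7, 106), (66, 12, 107), (75, 5, 106), (53, 10, 104), (30, 6, 130), (105, 7, 151)]
231 [(110, 5, 151), (17, 21, 110), (75, 5, 96), (68, 10, 98), (60, 8, 102), (68, 10, 104), (75, 14, 106), (83, 9, 110), (45, 5, 105), (80, 8, 102), (53, 10, 105), (39, 13, 134), (116, 12, 153)]
256 [(100, 5, 149), (0, 0, 129), (17, 56, 128), (16, 110, 146), (30, 9, 137), (120, 7, 148), (120, 5, 150), (21, 16, 110), (16, 121, 143), (17, 116, 134), (120, 3, 146), (108, 9, 149), (105, 7, 149)]
282 [(15, 4, 137), (19, 17, 118), (50, 7, 105), (54, 12, 106), (60, 12, 105), (68, 10, 101), (60, 7, 107), (90, 5, 102), (84, 12, 106), (73, 16, 112), (50, 7, 107), (41, 14, 149), (102, 8, 151)]
25 [(143.5, 70), (157.7, 67), (169.3, 64), (-178.4, 63), (-165.8, 63), (-153.9, 62), (-142.6, 61), (-131.4, 58)]
30 [(149.2, 71), (163.3, 69), (174.5, 67), (-174.0, 68), (-162.5, 69), (-151.6, 69), (-141.5, 68), (-131.4, 65)]
35 [(154.9, 72), (168.5, 72), (179.2, 71), (-170.2, 73), (-159.7, 74), (-149.8, 75), (-140.6, 75), (-131.4, 72)]
40 [(160.3, 74), (173.3, 75), (-176.7, 76), (-166.9, 78), (-157.2, 80), (-148.2, 81), (-139.8, 81), (-131.5, 79)]
```

```bash
sed -i 's/hsv\[...,1\]<28/hsv[...,1]<19/; s/np.ones((3,3)))\n    out/X/' h.py; sed -i '/^def blanks(img,z=29/,/return out/ s/np.ones((3,3))/np.ones((6,6))/; /^def blanks(img,z=29/,/return out/ s/<125)/<117)/' h.py
python3 - <<'E'
from h import *
t=cv2.imread("pics/top0.png")
for b in blanks(t): print(b)
go(520,300,150,np.pi/2+.02)
E
```

```text
(404.3, 281.4, 112, 44, 91.8)
(554.7, 285.3, 114, 44, 93.6)
(629.5, 286.0, 108, 42, 91.7)
shift [-39.53 -17.26   8.09] roll 1.222 alt -1.92 q6 -0.0 rows 11.0
```

```bash
python3 -c "
from h import *
go(554.7,285.3,80,1.603)"
```

```text
shift [-43.29 -17.52  15.09] roll 1.21 alt -1.932 q6 -0.0 rows 12.0
```

Request:
carry_out --pt "-3.6 -1.5 1.2" --pt "-7.2 -2.9 2.5" --pt "-10.8 -4.4 3.7" --pt "-14.4 -5.8 5.0" --pt "-18 -7.3 6.2" --pt "-21.6 -8.7 7.5" --pt "-25.2 -10.2 8.7" --pt "-28.8 -11.7 10" --pt "-32.4 -13.1 11.2" --pt "-36 -14.6 12.5" --roll '[0.1,0.2,0.3,0.4,0.5,0.6,0.7,0.8,0.9,1.0]' --fingers '[6,6,6,6,6,6,6,6,6,6]' --newtons 40

```text
t: 0.93
tool_pos: [496.6, 335.6, 105.6]
ee_rot: [-3.142, -0.0, 1.808]
contact_force: [1.3, 2.0, 0.4]
grip_width: 60.1
gripper_force: 0.0
```

```bash
python3 -c "
from h import *
go(554.7,285.3,60,1.603)"
```

```text
shift [-6.26  4.47  4.56] roll 0.205 alt -2.937 q6 0.35 rows 3.0
```

Request:
carry_out --pt "-3.1 2.3 2.3" --pt "-6.2 4.5 4.5" --pt "-6.2 4.5 4.5" --pt "-6.2 4.5 6.5" --pt "-6.2 4.5 8.5" --pt "-6.2 4.5 9.4" --pt "-6.2 4.5 9.4" --roll '[0.1,0.2,0.205,0.205,0.205,0.205,0.205]' --fingers '[6,6,6,6,6,6,6]'

```text
t: 1.52
tool_pos: [552.1, 287.0, 10.0]
ee_rot: [-3.138, 0.002, 1.608]
contact_force: [-0.3, -1.4, 0.6]
grip_width: 60.3
gripper_force: 0.0
```

Request:
carry_out --pt "0 0 0" --pt "0 0 0" --pt "0 0 0" --pt "0 0 0" --pt "0 0 0" --pt "0 0 0" --roll '[0,0,0,0,0,0]' --fingers '[3.5,3.5,3.5,3.5,3.5,3.5]' --newtons 40

```text
t: 2.02
tool_pos: [554.2, 288.0, 13.0]
ee_rot: [3.141, -0.0, 1.608]
contact_force: [-0.8, 0.3, 3.4]
grip_width: 43.6
gripper_force: 41.0
```

Request:
carry_out --pt "0 0 -1" --pt "0 0 -3" --pt "0 0 -6" --pt "0 0 -10" --pt "0 0 -14" --pt "0 0 -18" --pt "0 0 -19.5" --pt "0 0 -19.5" --roll '[0,0,0,0,0,-0.1,-0.2,-0.3]' --fingers '[3.5,3.5,3.5,3.5,3.5,3.5,3.5,3.5]' --newtons 60

```text
t: 2.68
tool_pos: [556.3, 288.9, 213.6]
ee_rot: [3.133, -0.001, 1.913]
contact_force: [0.1, -0.1, -0.3]
grip_width: 42.9
gripper_force: 61.0
```

```bash
cat >> h.py <<'E'
C=np.array([545.5,-56.6]); TH=-0.492
def seat(x,y,th=TH):
    return C+np.array([[np.cos(th),-np.sin(th)],[np.sin(th),np.cos(th)]])@[x,y]
def inseat(p,th=TH):
    return np.array([[np.cos(th),np.sin(th)],[-np.sin(th),np.cos(th)]])@(np.asarray(p)[:2]-C)
E
python3 -c "
from h import *
go(*seat(-5.7,3),200,TH+np.pi); print(state()['grip_width'],state()['tool_pos'])
t=read_camera('top')
for b in blanks(t): print(b)
"
```

```text
shift [-31.56 -12.77   1.21] roll -0.737 alt 2.405 q6 0.13 rows 9.0
42.92507551854244 [556.25154627 288.85972738 213.60207244]
(630.1, 265.2, 66, 42, 91.7)
```

Request:
carry_out --pt "-3.2 -1.3 0" --pt "-6.4 -2.6 0" --pt "-9.6 -3.9 0" --pt "-12.8 -5.2 0" --pt "-16 -6.5 0" --pt "-19.2 -7.8 0" --pt "-22.4 -9.1 0" --pt "-25.6 -10.4 0" --pt "-28.8 -11.7 0" --pt "-31.5 -12.8 0" --roll '[-0.08,-0.16,-0.24,-0.32,-0.4,-0.48,-0.56,-0.64,-0.72,-0.737]' --fingers '[3.5,3.5,3.5,3.5,3.5,3.5,3.5,3.5,3.5,3.5]'

```text
t: 3.57
tool_pos: [536.3, -54.0, 207.2]
ee_rot: [-3.141, -0.001, 2.647]
contact_force: [1.1, 0.0, -0.9]
grip_width: 43.5
gripper_force: 45.2
```

Request:
carry_out --pt "0 0 0" --pt "0 0 0" --roll '[0,0]' --fingers '[3.5,3.5]'

```text
t: 3.73
tool_pos: [536.7, -53.3, 207.1]
ee_rot: [-3.141, -0.001, 2.64]
contact_force: [-0.5, 0.6, -0.4]
grip_width: 43.1
gripper_force: 61.9
```

```bash
python3 -c "
from h import *
go(*seat(-5.7,3),125,TH+np.pi); s=state();print(s['grip_width'],s['tool_pos'],s['ee_rot'])
t=read_camera('top');S=read_camera('side')
for b in blanks(t): print(b)
a=cv2.resize(t[185:275,290:400],None,fx=5,fy=5,interpolation=cv2.INTER_CUBIC);b=cv2.resize(S[185:275,300:410],None,fx=5,fy=5,interpolation=cv2.INTER_CUBIC)
cv2.imwrite('pics/p1.png',cv2.resize(np.hstack([a,b]),(800,327)))
"
```

```text
shift [-0.37  0.43  8.21] roll -0.01 alt 3.132 q6 -1.17 rows 2.0
43.13709832419073 [536.65974887 -53.26154278 207.11761532] [-3.14134487e+00 -8.02976704e-04  2.63961269e+00]
(402.9, 281.0, 106, 41, 91.8)
(640.4, 274.6, 84, 21, 91.7)
```

View pics/p1.png

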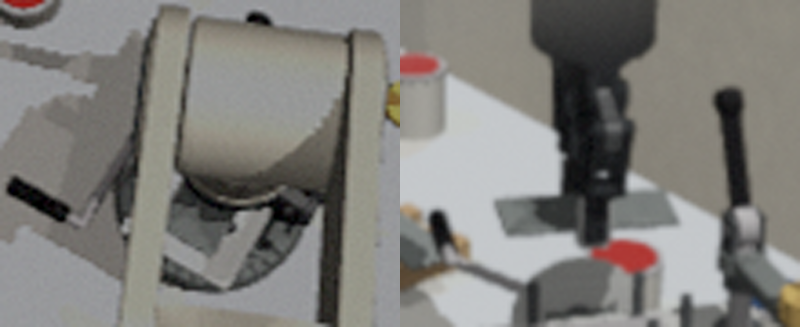

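The side crop shows the blank held level, its ends at about (500,219) and (672,209), with the fingers near its middle. The top view is hidden by the wrist. I'll check the hold offset by projecting both ends.

```bash
python3 -c "
from h import *
p=state()['tool_pos']; 
u=np.array([np.cos(TH),np.sin(TH),0])
for off in (-3,0,3,6):
  c=p+u*off; c[2]=p[2]+14
  print(off,[ (((proj('side',c+e*u)+[1.1,.9]-[300,185])*3.636)+[400,0]).round(1) for e in (-55,55)])
"
```

```text
-3 [array([495. , 217.8]), array([667.1, 206.2])]
0 [array([499.7, 217.5]), array([671.7, 205.9])]
3 [array([504.5, 217.2]), array([676.3, 205.6])]
6 [array([509.2, 216.9]), array([681. , 205.3])]
```

Request:
carry_out --pt "-0.3 0.2 0" --pt "-0.6 0.4 0" --pt "-0.6 0.4 2" --pt "-0.6 0.4 4" --pt "-0.6 0.4 6" --pt "-0.6 0.4 7.5" --pt "-0.6 0.4 8.0" --pt "-0.6 0.4 8.0" --roll '[-0.01,-0.01,-0.01,-0.01,-0.01,-0.01,-0.01,-0.01]' --fingers '[3.5,3.5,3.5,3.5,3.5,3.5,3.5,3.5]'

```text
t: 4.5
tool_pos: [543.9, -50.4, 126.1]
ee_rot: [-3.141, -0.002, 2.656]
contact_force: [0.4, 0.6, 0.0]
grip_width: 43.2
gripper_force: 61.9
```

Request:
carry_out --pt "0 0 0.2" --pt "0 0 0.3" --pt "0 0 0.4" --pt "0 0 0.5" --pt "0 0 0.6" --pt "0 0 0.6" --roll '[0,0,0,0,0,0]' --fingers '[3.5,3.5,3.5,3.5,3.5,3.5]'

```text
t: 5.0
tool_pos: [544.5, -51.3, 121.5]
ee_rot: [3.141, 0.0, 2.655]
contact_force: [-0.6, -0.3, -0.1]
grip_width: 43.2
gripper_force: 61.9
```

```bash
python3 -c "
from h import *
s=state(); print(inseat(s['tool_pos']),s['tool_pos'],s['contact_force'],s['moment'])"
```

```text
[-3.34776796  4.2092942 ] [544.53773817 -51.30852004 121.45862605] [-0.58614776 -0.298621   -0.13416781] [-0.01338649  0.03428987 -0.00291098]
```

Request:
carry_out --pt "0 0 0.1" --pt "0 0 0.2" --pt "0 0 0.25" --pt "0 0 0.25" --roll '[0,0,0,0]' --fingers '[3.5,3.5,3.5,3.5]'

```text
t: 5.33
tool_pos: [544.6, -51.3, 119.0]
ee_rot: [3.142, 0.0, 2.655]
contact_force: [-1.6, 0.2, 3.7]
grip_width: 43.0
gripper_force: 62.3
```

Request:
carry_out --pt "0 -0.1 0" --pt "0 -0.2 0" --pt "0 -0.3 0" --pt "0 -0.3 0" --roll '[0,0,0,0]' --fingers '[3.5,3.5,3.5,3.5]'

```text
t: 5.67
tool_pos: [543.5, -54.0, 119.0]
ee_rot: [3.141, 0.001, 2.655]
contact_force: [0.8, 1.8, 3.2]
grip_width: 43.1
gripper_force: 62.3
```

```bash
cat >> h.py <<'E'
def rep():
    s=state(); f=s['contact_force']; c,d=np.cos(TH),np.sin(TH)
    print("t",round(s['t'],2),"seatxy",inseat(s['tool_pos']).round(1),"z",s['tool_pos'][2].round(1),"rot",(s['ee_rot'][2]-TH-np.pi).round(3),"F seat",np.round([c*f[0]+d*f[1],-d*f[0]+c*f[1],f[2]],1),"w",round(s['grip_width'],1),"g",round(s['gripper_force'],1))
E
python3 -c "
from h import *
rep()"
```

```text
t 5.67 seatxy [-3.   1.3] z 119.0 rot 0.005 F seat [-0.1  2.   3.2] w 43.1 g 62.3
```

Request:
carry_out --pt "0 -0.1 0" --pt "0 -0.2 0" --pt "0 -0.2 0" --roll '[0,0,0]' --fingers '[3.5,3.5,3.5]'

```text
t: 5.92
tool_pos: [543.3, -54.6, 119.1]
ee_rot: [3.139, 0.001, 2.654]
contact_force: [5.1, 9.6, 3.2]
grip_width: 43.0
gripper_force: 62.3
```

```bash
python3 -c "
from h import *
rep()"
```

```text
t 5.92 seatxy [-2.9  0.7] z 119.1 rot 0.004 F seat [-0.  10.9  3.2] w 43.0 g 62.3
```

Request:
carry_out --pt "-0.1 0 0" --pt "-0.2 0 0" --pt "-0.3 0 0" --pt "-0.3 0 0" --roll '[0,0,0,0]' --fingers '[3.5,3.5,3.5,3.5]'

```text
t: 6.25
tool_pos: [543.6, -54.9, 118.9]
ee_rot: [3.14, -0.004, 2.653]
contact_force: [-5.3, 15.2, 10.7]
grip_width: 43.3
gripper_force: 63.0
```

```bash
python3 -c "
from h import *
rep()"
```

```text
t 6.25 seatxy [-2.5  0.6] z 118.9 rot 0.004 F seat [-11.8  10.9  10.7] w 43.3 g 63.0
```

Request:
carry_out --pt "0.2 0.1 0" --pt "0.2 0.1 0" --pt "0.2 0.1 0" --pt "0.2 0.1 0" --pt "0.2 0.1 0" --roll '[0,0,0,0,0]' --fingers '[3.5,5.8,5.8,5.8,5.8]'

```text
t: 6.67
tool_pos: [543.1, -55.5, 118.4]
ee_rot: [-3.141, -0.001, 2.655]
contact_force: [0.0, -0.6, -0.6]
grip_width: 57.7
gripper_force: 0.0
```

Request:
carry_out --pt "0 0 -1" --pt "0 0 -4" --pt "0 0 -8" --pt "0 0 -8.5" --roll '[0,0,0,0]' --fingers '[5.8,5.8,5.8,5.8]'

```text
t: 7.0
tool_pos: [546.6, -55.8, 210.2]
ee_rot: [3.139, 0.008, 2.655]
contact_force: [1.3, -0.2, 0.9]
grip_width: 58.1
gripper_force: 0.0
```

```bash
python3 -c "
from h import *
rep()
go(554.7+50,285.3,205,1.603)
for b in blanks(read_camera('top')): print(b)"
```

```text
t 7.0 seatxy [0.6 1.2] z 210.2 rot 0.005 F seat [1.2 0.4 0.9] w 58.1 g 0.0
shift [10.83 32.86  0.54] roll 1.052 alt -2.09 q6 -1.19 rows 9.0
(402.9, 281.1, 106, 41, 91.8)
```

Request:
carry_out --pt "0.9 3.4 0" --pt "1.7 6.8 0" --pt "2.6 10.2 0" --pt "3.5 13.6 0" --pt "4.3 17.0 0" --pt "5.2 20.5 0" --pt "6.0 23.9 0" --pt "6.9 27.3 1" --pt "7.8 30.7 2" --pt "8.6 34.1 3" --roll '[0.1,0.21,0.31,0.42,0.53,0.63,0.74,0.84,0.95,1.052]' --fingers '[6,6,6,6,6,6,6,6,6,6]'

```text
t: 7.88
tool_pos: [626.7, 287.9, 172.9]
ee_rot: [-3.141, 0.0, 1.597]
contact_force: [0.4, -0.2, 0.1]
grip_width: 59.9
gripper_force: 0.0
```

Request:
carry_out --pt "0 0 3" --pt "0 0 6" --roll '[0,0]' --fingers '[6,6]'

```text
t: 8.05
tool_pos: [627.7, 288.8, 113.3]
ee_rot: [3.139, -0.001, 1.605]
contact_force: [0.4, -0.5, -1.4]
grip_width: 60.0
gripper_force: 0.0
```

```bash
python3 -c "
from h import *
go(630,286,11,1.603)"
```

```text
shift [-0.3   0.2  10.23] roll 0.002 alt -3.14 q6 0.4 rows 3.0
```

Request:
carry_out --pt "-0.3 0.2 2" --pt "-0.3 0.2 5" --pt "-0.3 0.2 8" --pt "-0.3 0.2 9.7" --pt "-0.3 0.2 10.1" --pt "-0.3 0.2 10.1" --pt "-0.3 0.2 10.1" --pt "-0.3 0.2 10.1" --pt "-0.3 0.2 10.1" --pt "-0.3 0.2 10.1" --roll '[0,0,0,0,0,0,0,0,0,0]' --fingers '[6,6,6,6,6,6,3.5,3.5,3.5,3.5]'

```text
t: 8.88
tool_pos: [630.1, 283.8, 14.4]
ee_rot: [3.139, -0.001, 1.603]
contact_force: [-0.6, -0.5, 4.1]
grip_width: 42.9
gripper_force: 60.7
```

Request:
carry_out --pt "0 0 0" --pt "0 0 0" --roll '[0,0]' --fingers '[3.5,3.5]'

```text
t: 9.05
tool_pos: [630.0, 283.8, 14.4]
ee_rot: [3.139, -0.001, 1.603]
contact_force: [-0.1, -0.2, 6.9]
grip_width: 43.1
gripper_force: 60.9
```

Request:
carry_out --pt "0 0 -1" --pt "0 0 -3" --pt "0 0 -6" --pt "0 0 -10" --pt "0 0 -14" --pt "0 0 -18" --pt "0 0 -19.5" --pt "0 0 -19.5" --roll '[0,0,0,0,0,-0.1,-0.2,-0.3]' --fingers '[3.5,3.5,3.5,3.5,3.5,3.5,3.5,3.5]'

```text
t: 9.72
tool_pos: [631.5, 284.5, 214.7]
ee_rot: [3.132, -0.001, 1.908]
contact_force: [0.1, 0.7, -0.7]
grip_width: 43.6
gripper_force: 60.6
```

```bash
python3 -c "
from h import *
go(*seat(-5,4),207,TH+np.pi)
t=read_camera('top')
for b in blanks(t): print(b)
cv2.imwrite('pics/t2.png',t[150:330,180:420])"
```

```text
shift [-28.71 -19.45   0.57] roll -0.742 alt 2.4 q6 0.08 rows 9.0
```

Request:
carry_out --pt "-2.9 -1.9 0" --pt "-5.8 -3.8 0" --pt "-8.7 -5.8 0" --pt "-11.6 -7.7 0" --pt "-14.5 -9.6 0" --pt "-17.4 -11.5 0" --pt "-20.3 -13.4 0" --pt "-23.2 -15.4 0" --pt "-26.1 -17.3 0" --pt "-29 -19.2 0" --roll '[-0.08,-0.16,-0.24,-0.32,-0.4,-0.48,-0.56,-0.64,-0.72,-0.742]' --fingers '[3.5,3.5,3.5,3.5,3.5,3.5,3.5,3.5,3.5,3.5]'

```text
t: 10.6
tool_pos: [540.7, -54.7, 207.7]
ee_rot: [-3.141, -0.001, 2.647]
contact_force: [0.5, -0.7, -0.0]
grip_width: 43.4
gripper_force: 60.7
```

Request:
carry_out --pt "0 0 0" --pt "0 0 0" --roll '[0,0]' --fingers '[3.5,3.5]'

```text
t: 10.77
tool_pos: [541.2, -54.8, 207.7]
ee_rot: [-3.141, -0.001, 2.639]
contact_force: [0.6, 0.4, -0.6]
grip_width: 43.0
gripper_force: 60.7
```

```bash
python3 -c "
from h import *
rep(); go(*seat(-0.8,3.7),130,TH+np.pi)
S=read_camera('side');cv2.imwrite('pics/p2.png',cv2.resize(S[185:300,300:430],None,fx=5,fy=5,interpolation=cv2.INTER_CUBIC))
u=np.array([np.cos(TH),np.sin(TH),0]);p=state()['tool_pos']
for off in (-5,-2.2,0,3):
  c=p+u*off; c[2]=p[2]+12
  print(off,[ ((proj('side',c+e*u)+[1.1,.9]-[300,185])*5).round(1) for e in (-55,55)])
for b in blanks(read_camera('top')): print(b)
"
```

```text
t 10.77 seatxy [-4.7 -0.5] z 207.7 rot -0.01 F seat [ 0.3  0.6 -0.6] w 43.0 g 60.7
shift [-0.39  0.43  7.77] roll -0.01 alt 3.131 q6 -1.17 rows 2.0
-5 [array([137.3, 301.6]), array([373.7, 285.5])]
-2.2 [array([143.4, 301.1]), array([379.6, 285.1])]
0 [array([148.2, 300.8]), array([384.3, 284.8])]
3 [array([154.7, 300.4]), array([390.6, 284.4])]
(402.9, 281.0, 106, 41, 91.8)
```

View pics/p2.png

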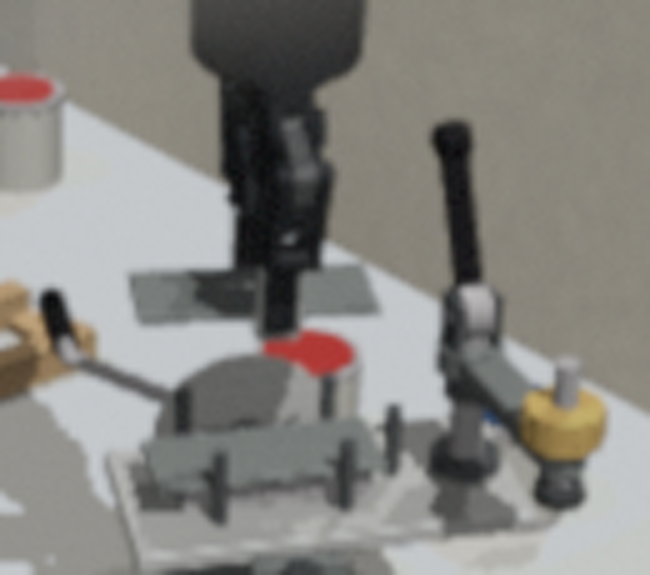

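Side view: the first blank lies on the seat between the pins, around (260,455). The second is held level, with its ends at about (135,298) and (370,289), close to the predicted offset.

Request:
carry_out --pt "-0.2 0.2 0" --pt "-0.4 0.43 0" --pt "-0.4 0.43 2" --pt "-0.4 0.43 4" --pt "-0.4 0.43 6" --pt "-0.4 0.43 7.2" --pt "-0.4 0.43 7.7" --pt "-0.4 0.43 7.9" --pt "-0.4 0.43 7.9" --roll '[-0.01,-0.01,-0.01,-0.01,-0.01,-0.01,-0.01,-0.01,-0.01]' --fingers '[3.5,3.5,3.5,3.5,3.5,3.5,3.5,3.5,3.5]'

```text
t: 11.62
tool_pos: [547.3, -51.0, 131.8]
ee_rot: [-3.14, -0.001, 2.656]
contact_force: [-15.7, 0.5, 35.7]
grip_width: 43.8
gripper_force: 78.6
```

Request:
carry_out --pt "0 0 0.1" --pt "0 0 0.2" --pt "0 0 0.25" --pt "0 0 0.25" --roll '[0,0,0,0]' --fingers '[3.5,3.5,3.5,3.5]'

```text
t: 11.95
tool_pos: [547.6, -51.2, 131.4]
ee_rot: [-3.141, -0.0, 2.655]
contact_force: [-22.8, 0.5, 58.0]
grip_width: 43.1
gripper_force: 90.0
```

```bash
python3 -c "
from h import *
rep()"
```

```text
t 11.95 seatxy [-0.7  5.8] z 131.4 rot 0.006 F seat [-20.3 -10.3  58. ] w 43.1 g 90.0
```

Request:
carry_out --pt "0 0 -0.3" --pt "0 0 -0.6" --pt "0 0 -0.6" --roll '[0,0,0]' --fingers '[3.5,3.5,3.5]'

```text
t: 12.2
tool_pos: [548.7, -50.9, 133.4]
ee_rot: [3.141, 0.002, 2.655]
contact_force: [0.3, -0.7, -1.5]
grip_width: 42.8
gripper_force: 60.7
```

```bash
python3 -c "
from h import *
rep()
S=read_camera('side');cv2.imwrite('pics/p3.png',cv2.resize(S[205:295,305:415],None,fx=7,fy=6.6,interpolation=cv2.INTER_CUBIC)[:600])
"
```

```text
t 12.2 seatxy [0.1 6.5] z 133.4 rot 0.006 F seat [ 0.6 -0.5 -1.5] w 42.8 g 60.7
```

View pics/p3.png

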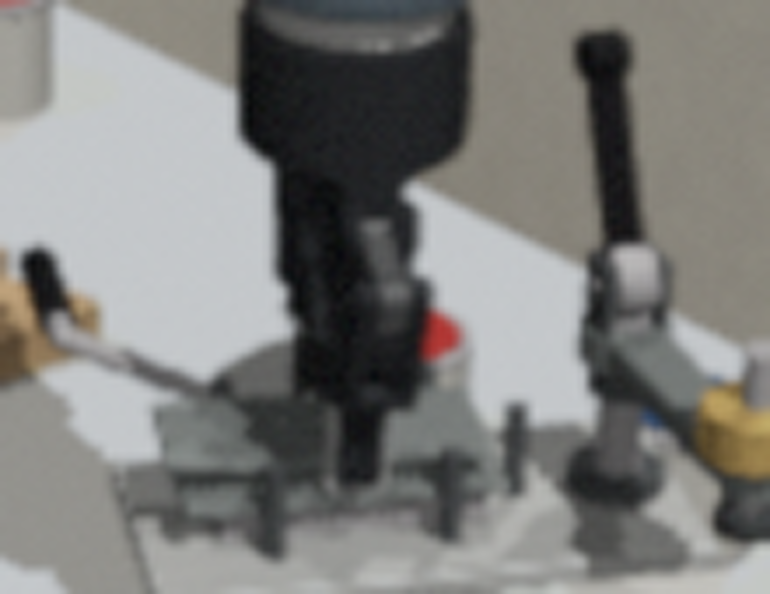

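Contact came 6 mm too early because the right fingertip landed on the first blank, the held blank being about 6 mm left. I'll centre it, release it inside the pins, then square the stack with the fingers.

Request:
carry_out --pt "0 -0.2 0" --pt "0.1 -0.4 0" --pt "0.1 -0.4 0" --pt "0.1 -0.4 0" --pt "0.1 -0.4 0" --pt "0.1 -0.4 0" --pt "0.1 -0.4 0" --pt "0.1 -0.4 0" --roll '[0,0,0,0,0,0,0,0]' --fingers '[3.5,3.5,3.5,3.5,5.9,5.9,5.9,5.9]'

```text
t: 12.92
tool_pos: [544.2, -54.6, 131.8]
ee_rot: [-3.141, -0.001, 2.655]
contact_force: [0.3, 0.4, -0.5]
grip_width: 58.9
gripper_force: 0.0
```

```bash
python3 -c "
from h import *
rep(); go(*seat(-1,0.7),120,TH+np.pi)
S=read_camera('side');cv2.imwrite('pics/p4.png',cv2.resize(S[205:295,305:415],None,fx=7,fy=6.6,interpolation=cv2.INTER_CUBIC)[:600])
"
```

```text
t 12.92 seatxy [-2.1  1.1] z 131.8 rot 0.005 F seat [ 0.1  0.5 -0.5] w 58.9 g 0.0
shift [-0.11 -0.04  1.18] roll 0.005 alt -3.136 q6 -1.19 rows 1.0
```

View pics/p4.png

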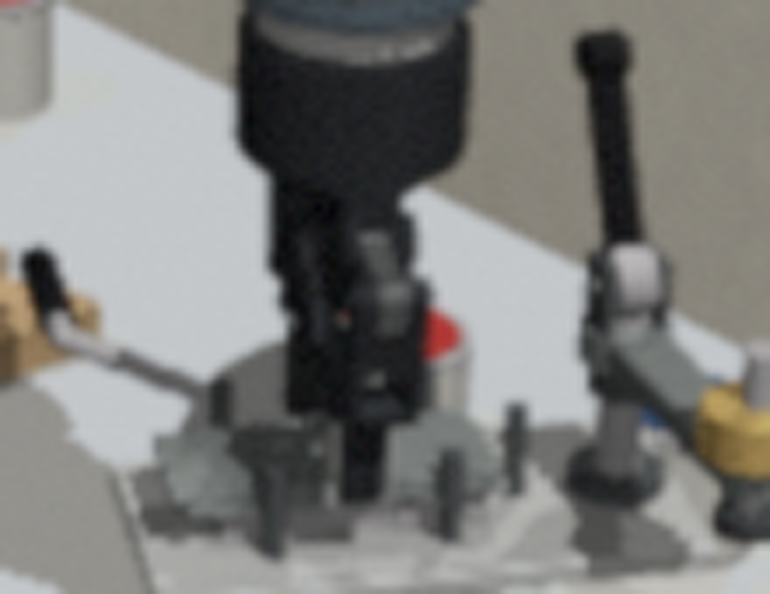

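The picture shows both blanks stacked between the pins at about (310,470), with the gripper open around them.

Request:
carry_out --pt "-0.1 0 0.3" --pt "-0.1 0 0.6" --pt "-0.1 0 0.9" --pt "-0.1 0 1.2" --pt "-0.1 0 1.2" --pt "-0.1 0 1.2" --roll '[0.005,0.005,0.005,0.005,0.005,0.005]' --fingers '[6.2,6.2,6.2,6.2,6.2,6.2]'

```text
t: 13.47
tool_pos: [545.5, -55.0, 119.9]
ee_rot: [-3.141, -0.001, 2.65]
contact_force: [0.1, -0.1, 0.5]
grip_width: 61.6
gripper_force: 0.0
```

Request:
carry_out --pt "0 0 0" --pt "0 0 0" --pt "0 0 0" --pt "0 0 0" --pt "0 0 0" --pt "0 0 0" --roll '[0,0,0,0,0,0]' --fingers '[5.2,4.8,4.6,4.2,4.0,4.0]' --newtons 30

```text
t: 13.97
tool_pos: [545.9, -55.0, 120.6]
ee_rot: [3.142, 0.0, 2.65]
contact_force: [-2.5, -0.4, 5.3]
grip_width: 44.1
gripper_force: 31.1
```

```bash
python3 -c "
from h import *
rep()
"
```

```text
t 13.97 seatxy [-0.4  1.6] z 120.6 rot 0.0 F seat [-2.  -1.6  5.3] w 44.1 g 31.1
```

Both are gripped together. I'll push right and back to the pins.

Request:
carry_out --pt "0 -0.1 0" --pt "0 -0.2 0" --pt "0 -0.2 0" --roll '[0,0,0]' --fingers '[4,4,4]' --newtons 50

```text
t: 14.22
tool_pos: [545.8, -55.6, 120.8]
ee_rot: [3.139, 0.001, 2.649]
contact_force: [1.1, 9.0, 3.4]
grip_width: 43.8
gripper_force: 50.5
```

```bash
python3 -c "
from h import *
rep()
"
```

```text
t 14.22 seatxy [-0.2  1. ] z 120.8 rot -0.0 F seat [-3.3  8.5  3.4] w 43.8 g 50.5
```

Request:
carry_out --pt "-0.1 0 0" --pt "-0.2 0 0" --pt "-0.3 0 0" --pt "-0.4 0 0" --pt "-0.4 0 0" --roll '[0,0,0,0,0]' --fingers '[4,4,4,4,4]'

```text
t: 14.63
tool_pos: [547.3, -56.4, 120.7]
ee_rot: [3.14, -0.004, 2.649]
contact_force: [-6.1, 13.7, 13.4]
grip_width: 43.6
gripper_force: 51.5
```

```bash
python3 -c "
from h import *
rep()
"
```

```text
t 14.63 seatxy [1.5 1. ] z 120.7 rot -0.0 F seat [-11.9   9.2  13.4] w 43.6 g 51.5
```

Request:
carry_out --pt "0.2 0.1 0" --pt "0.2 0.1 0" --pt "0.2 0.1 0" --pt "0.2 0.1 0" --pt "0.2 0.1 0" --pt "0.2 0.1 -1" --pt "0.2 0.1 -4" --pt "0.2 0.1 -8" --pt "0.2 0.1 -8.5" --roll '[0,0,0,0,0,0,0,0,0]' --fingers '[4,5.8,5.8,5.8,5.8,5.8,5.8,5.8,5.8]'

```text
t: 15.38
tool_pos: [550.2, -57.3, 211.8]
ee_rot: [3.139, 0.008, 2.65]
contact_force: [1.9, 0.2, 0.4]
grip_width: 58.2
gripper_force: 0.0
```

```bash
python3 -c "
from h import *
rep()
for b in blanks(read_camera('top')): print(b)
go(403.5,281,200,1.603)
"
```

```text
t 15.38 seatxy [4.5 1.6] z 211.8 rot -0.0 F seat [1.6 1.1 0.4] w 58.2 g 0.0
(402.9, 281.1, 107, 41, 91.8)
shift [28.9  22.89  0.9 ] roll 1.047 alt -2.095 q6 -1.19 rows 9.0
```

Request:
carry_out --pt "2.9 2.3 0" --pt "5.8 4.6 0" --pt "8.7 6.9 0" --pt "11.6 9.2 0" --pt "14.5 11.4 0" --pt "17.3 13.7 0" --pt "20.2 16 0" --pt "23.1 18.3 0.5" --pt "26 20.6 1.5" --pt "28.9 22.9 3" --roll '[0.1,0.21,0.31,0.42,0.53,0.63,0.74,0.84,0.95,1.047]' --fingers '[6,6,6,6,6,6,6,6,6,6]'

```text
t: 16.27
tool_pos: [400.0, 283.2, 175.8]
ee_rot: [3.14, -0.001, 1.597]
contact_force: [0.3, 0.5, 0.1]
grip_width: 60.2
gripper_force: 0.0
```

Request:
carry_out --pt "0 0 3" --pt "0 0 6" --pt "0 0 8" --pt "0 0 8" --pt "0 0 8" --roll '[0,0,0,0,0]' --fingers '[6,6,6,6,6]'

```text
t: 16.68
tool_pos: [399.7, 280.9, 94.5]
ee_rot: [-3.139, 0.002, 1.603]
contact_force: [0.3, 0.2, 0.3]
grip_width: 60.1
gripper_force: 0.0
```

```bash
python3 -c "
from h import *
go(403.5,281,17,1.603)"
```

```text
shift [0.01 0.4  7.75] roll -0.0 alt 3.141 q6 0.58 rows 2.0
```

Request:
carry_out --pt "0 0.3 2" --pt "0 0.3 5" --pt "0 0.3 7" --pt "0 0.3 7.7" --pt "0 0.3 7.7" --pt "0 0.3 7.7" --pt "0 0.3 7.7" --pt "0 0.3 7.7" --pt "0 0.3 7.7" --pt "0 0.3 7.7" --roll '[0,0,0,0,0,0,0,0,0,0]' --fingers '[6,6,6,6,6,6,3.5,3.5,3.5,3.5]' --newtons 60

```text
t: 17.52
tool_pos: [404.6, 282.3, 20.5]
ee_rot: [3.139, -0.002, 1.602]
contact_force: [-2.4, -2.9, 12.5]
grip_width: 42.6
gripper_force: 59.0
```

Request:
carry_out --pt "0 0 0" --pt "0 0 0" --roll '[0,0]' --fingers '[3.5,3.5]'

```text
t: 17.68
tool_pos: [404.6, 282.3, 20.5]
ee_rot: [3.139, -0.002, 1.602]
contact_force: [-1.9, -2.6, 12.3]
grip_width: 43.0
gripper_force: 59.0
```

Request:
carry_out --pt "0 0 -1" --pt "0 0 -3" --pt "0 0 -6" --pt "0 0 -10" --pt "0 0 -14" --pt "0 0 -18" --pt "0 0 -19.5" --pt "0 0 -19.5" --roll '[0,0,0,0,0,-0.1,-0.2,-0.3]' --fingers '[3.5,3.5,3.5,3.5,3.5,3.5,3.5,3.5]'

```text
t: 18.35
tool_pos: [405.7, 283.2, 219.6]
ee_rot: [3.132, -0.003, 1.908]
contact_force: [0.7, 0.1, -1.7]
grip_width: 42.8
gripper_force: 61.6
```

```bash
python3 -c "
from h import *
go(*seat(-3,2),207,TH+np.pi)
t=read_camera('top')
for b in blanks(t): print(b)
S=read_camera('side');cv2.imwrite('pics/s5.png',S)"
```

```text
shift [-36.34   1.89   1.18] roll -0.742 alt 2.4 q6 0.27 rows 9.0
```

Request:
carry_out --pt "-3.6 0.2 0" --pt "-7.3 0.4 0" --pt "-10.9 0.6 0" --pt "-14.5 0.8 0" --pt "-18.2 0.9 0" --pt "-21.8 1.1 0" --pt "-25.4 1.3 0" --pt "-29.1 1.5 0.2" --pt "-32.7 1.7 0.5" --pt "-36.3 1.9 0.5" --roll '[-0.08,-0.16,-0.24,-0.32,-0.4,-0.48,-0.56,-0.64,-0.72,-0.742]' --fingers '[3.5,3.5,3.5,3.5,3.5,3.5,3.5,3.5,3.5,3.5]'

```text
t: 19.28
tool_pos: [539.2, -57.2, 207.7]
ee_rot: [-3.141, -0.002, 2.645]
contact_force: [0.2, 1.1, -0.9]
grip_width: 42.8
gripper_force: 61.6
```

Request:
carry_out --pt "0 0 1" --pt "0 0 2" --pt "0 0 3" --pt "0 0 3" --pt "0 0 3" --roll '[0,0,0,0,0]' --fingers '[3.5,3.5,3.5,3.5,3.5]'

```text
t: 19.7
tool_pos: [538.6, -54.2, 177.4]
ee_rot: [-3.141, -0.002, 2.645]
contact_force: [-0.3, 0.9, -0.8]
grip_width: 42.7
gripper_force: 61.5
```

```bash
python3 -c "
from h import *
rep(); go(*seat(-3.3,1.8),142,TH+np.pi)
t=read_camera('top')
for b in blanks(t): print(b)
"
```

```text
t 19.7 seatxy [-7.3 -1.1] z 177.4 rot -0.004 F seat [-0.7  0.6 -0.8] w 42.7 g 61.5
shift [-0.4   0.3   3.53] roll -0.004 alt 3.137 q6 -1.18 rows 1.0
```

Request:
carry_out --pt "-0.2 0.1 0.5" --pt "-0.35 0.2 1" --pt "-0.35 0.2 1.7" --pt "-0.35 0.2 1.9" --pt "-0.35 0.2 1.9" --roll '[0,0,0,0,0]' --fingers '[3.5,3.5,3.5,3.5,3.5]'

```text
t: 20.17
tool_pos: [543.2, -55.1, 158.4]
ee_rot: [-3.141, -0.001, 2.645]
contact_force: [-0.9, -0.6, -0.7]
grip_width: 43.1
gripper_force: 61.5
```

```bash
python3 -c "
from h import *
rep(); go(*seat(-3.3,1.8),142,TH+np.pi)
"
```

```text
t 20.17 seatxy [-2.8  0.2] z 158.4 rot -0.005 F seat [-0.6 -0.9 -0.7] w 43.1 g 61.5
shift [0.05 0.16 1.64] roll -0.005 alt 3.137 q6 -1.18 rows 1.0
```

Request:
carry_out --pt "0.05 0.15 0" --pt "0.05 0.15 0.6" --pt "0.05 0.15 1.2" --pt "0.05 0.15 1.6" --pt "0.05 0.15 1.6" --roll '[-0.005,-0.005,-0.005,-0.005,-0.005]' --fingers '[3.5,3.5,3.5,3.5,3.5]'

```text
t: 20.58
tool_pos: [544.1, -53.4, 142.4]
ee_rot: [3.141, -0.0, 2.65]
contact_force: [2.4, 2.6, -2.2]
grip_width: 42.9
gripper_force: 61.2
```

```bash
python3 -c "
from h import *
rep()
"
```

```text
t 20.58 seatxy [-2.7  2.2] z 142.4 rot 0.0 F seat [ 0.9  3.4 -2.2] w 42.9 g 61.2
```

Request:
carry_out --pt "0 0 0.2" --pt "0 0 0.4" --pt "0 0 0.4" --pt "0 0 0.4" --pt "0 0 0.4" --pt "0 0 0.4" --pt "0 0 0.4" --roll '[0,0,0,0,0,0,0]' --fingers '[3.5,3.5,3.5,6.2,6.2,6.2,6.2]'

```text
t: 21.17
tool_pos: [543.8, -54.0, 139.3]
ee_rot: [-3.141, -0.0, 2.65]
contact_force: [0.1, -0.5, 0.2]
grip_width: 62.0
gripper_force: 0.0
```

```bash
python3 -c "
from h import *
rep(); go(*seat(0,0.8),122,TH+np.pi)
"
```

```text
t 21.17 seatxy [-2.8  1.5] z 139.3 rot 0.0 F seat [ 0.3 -0.4  0.2] w 62.0 g 0.0
shift [-0.28 -0.07  1.73] roll 0.0 alt -3.141 q6 -1.18 rows 1.0
```

Request:
carry_out --pt "-0.3 -0.1 0.4" --pt "-0.3 -0.1 0.8" --pt "-0.3 -0.1 1.2" --pt "-0.3 -0.1 1.7" --pt "-0.3 -0.1 1.7" --pt "-0.3 -0.1 1.7" --roll '[0,0,0,0,0,0]' --fingers '[6.2,6.2,6.2,6.2,6.2,6.2]'

```text
t: 21.67
tool_pos: [545.8, -56.0, 121.7]
ee_rot: [-3.141, -0.001, 2.65]
contact_force: [0.2, -0.4, -0.5]
grip_width: 62.1
gripper_force: 0.0
```

Request:
carry_out --pt "0 0 0" --pt "0 0 0" --pt "0 0 0" --pt "0 0 0" --pt "0 0 0" --pt "0 0 0" --roll '[0,0,0,0,0,0]' --fingers '[5.2,4.8,4.6,4.2,4.0,4.0]' --newtons 30

```text
t: 22.17
tool_pos: [546.5, -55.8, 122.7]
ee_rot: [3.141, 0.001, 2.65]
contact_force: [-0.1, 3.4, 3.8]
grip_width: 44.4
gripper_force: 31.2
```

Request:
carry_out --pt "0 -0.1 0" --pt "0 -0.2 0" --pt "0 -0.2 0" --roll '[0,0,0]' --fingers '[4,4,4]' --newtons 40

```text
t: 22.42
tool_pos: [546.5, -56.1, 122.8]
ee_rot: [3.138, 0.001, 2.649]
contact_force: [3.2, 12.7, 3.1]
grip_width: 44.0
gripper_force: 40.6
```

```bash
python3 -c "
from h import *
rep()
"
```

```text
t 22.42 seatxy [0.6 0.9] z 122.8 rot -0.0 F seat [-3.2 12.7  3.1] w 44.0 g 40.6
```

Request:
carry_out --pt "0 0.1 0" --pt "0 0.1 0" --pt "0 0.1 0" --pt "0 0.1 0" --pt "0 0.1 -1.5" --pt "0 0.1 -4.5" --pt "3 0.1 -4.5" --pt "6 0.1 -4.5" --pt "7.8 0.1 -4.5" --pt "7.8 0.1 -4.5" --roll '[0,0,0,0,0,0,0,0,0,0]' --fingers '[5.8,5.8,5.8,5.8,5.8,5.8,3,0,0,0]'

```text
t: 23.25
tool_pos: [473.2, -19.2, 166.9]
ee_rot: [-3.14, -0.003, 2.65]
contact_force: [-0.2, -0.2, -0.4]
grip_width: 10.0
gripper_force: 0.0
```

Request:
carry_out --pt "0 0 0" --pt "0 0 0" --pt "0 0 0" --pt "0 0 0" --roll '[0,0,0,0]' --fingers '[0,0,0,0]'

```text
t: 23.58
tool_pos: [477.7, -20.5, 167.2]
ee_rot: [3.142, 0.0, 2.649]
contact_force: [-0.1, -0.2, -0.3]
grip_width: -0.0
gripper_force: 0.0
```

```bash
python3 -c "
from h import *
rep(); go(*seat(-78,0),125,TH+np.pi)
"
```

```text
t 23.58 seatxy [-76.8  -0.1] z 167.2 rot -0.0 F seat [-0.  -0.2 -0.3] w -0.0 g 0.0
shift [0.12 0.01 4.22] roll -0.0 alt 3.141 q6 -1.12 rows 2.0
```

Request:
carry_out --pt "0.1 0 2" --pt "0.1 0 4" --pt "0.1 0 4.2" --pt "-0.3 0 4.2" --pt "-0.5 0 4.2" --pt "-0.7 0 4.2" --pt "-0.8 0 4.2" --pt "-0.9 0 4.2" --pt "-0.9 0 4.2" --roll '[0,0,0,0,0,0,0,0,0]' --fingers '[0,0,0,0,0,0,0,0,0]'

```text
t: 24.33
tool_pos: [485.4, -24.4, 125.8]
ee_rot: [3.141, 0.001, 2.65]
contact_force: [0.2, 0.4, 0.4]
grip_width: 0.1
gripper_force: 0.0
```

```bash
python3 -c "
from h import *
rep()
"
```

```text
t 24.33 seatxy [-68.2  -0. ] z 125.8 rot 0.0 F seat [-0.   0.4  0.4] w 0.1 g 0.0
```

Request:
carry_out --pt "-0.1 0 0" --pt "-0.2 0 0" --pt "-0.25 0 0" --pt "-0.25 0 0" --roll '[0,0,0,0]' --fingers '[0,0,0,0]'

```text
t: 24.67
tool_pos: [487.1, -25.5, 125.3]
ee_rot: [-3.142, -0.0, 2.65]
contact_force: [-0.2, 0.4, -0.5]
grip_width: 0.1
gripper_force: 0.5
```

```bash
python3 -c "
from h import *
rep()
"
```

```text
t 24.67 seatxy [-66.1  -0.2] z 125.3 rot 0.0 F seat [-0.3  0.3 -0.5] w 0.1 g 0.5
```

Request:
carry_out --pt "-0.1 0 0" --pt "-0.2 0 0" --pt "-0.25 0 0" --pt "-0.25 0 0" --roll '[0,0,0,0]' --fingers '[0,0,0,0]'

```text
t: 25.0
tool_pos: [488.8, -26.5, 125.2]
ee_rot: [-3.141, -0.001, 2.65]
contact_force: [-4.1, 2.2, 3.3]
grip_width: 0.2
gripper_force: 2.3
```

```bash
python3 -c "
from h import *
rep()
"
```

```text
t 25.0 seatxy [-64.2  -0.2] z 125.2 rot 0.0 F seat [-4.7 -0.   3.3] w 0.2 g 2.3
```

Request:
carry_out --pt "-0.1 0 0" --pt "-0.2 0 0" --pt "-0.3 0 0" --pt "-0.3 0 0" --roll '[0,0,0,0]' --fingers '[0,0,0,0]'

```text
t: 25.33
tool_pos: [488.9, -26.8, 124.8]
ee_rot: [-3.141, -0.007, 2.649]
contact_force: [-12.7, 9.9, 10.3]
grip_width: 0.1
gripper_force: 8.0
```

```bash
python3 -c "
from h import *
rep()
"
```

```text
t 25.33 seatxy [-64.   -0.5] z 124.8 rot -0.0 F seat [-15.8   2.7  10.3] w 0.1 g 8.0
```

Request:
carry_out --pt "0.5 0 0" --pt "1.5 0 0" --pt "2 0 -3" --pt "2 0 -7" --pt "2 0 -11" --pt "2 0 -14" --pt "2 0 -14" --roll '[0,0,0,0,0,0,0]' --fingers '[0,0,0,0,0,0,0]'

```text
t: 25.92
tool_pos: [477.6, -18.8, 271.6]
ee_rot: [3.137, 0.01, 2.65]
contact_force: [1.4, -0.5, 1.0]
grip_width: -0.0
gripper_force: 0.0
```

```bash
python3 -c "
from h import *
rep()
t=read_camera('top');S=read_camera('side')
cv2.imwrite('pics/tt.png',t);cv2.imwrite('pics/ss.png',S)
cv2.imwrite('pics/p6.png',np.hstack([cv2.resize(t[190:280,300:390],(400,400),interpolation=cv2.INTER_CUBIC),cv2.resize(S[220:300,305:385],(400,400),interpolation=cv2.INTER_CUBIC)]))
"
```

```text
t 25.92 seatxy [-77.7   1.3] z 271.6 rot 0.0 F seat [1.5 0.2 1. ] w -0.0 g 0.0
```

View pics/p6.png

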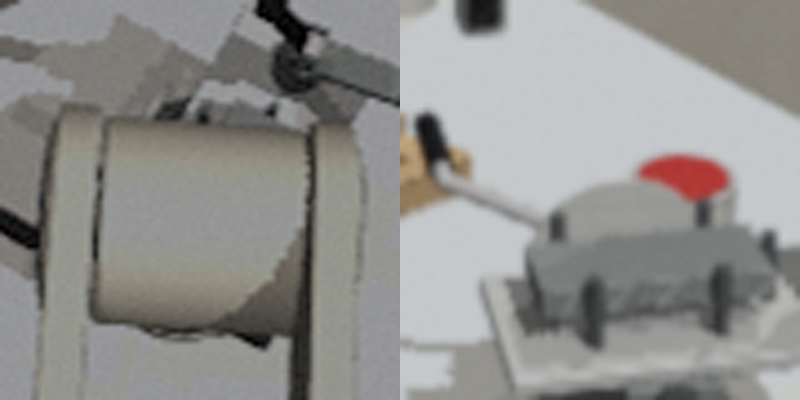

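The picture shows the three blanks as a square block between the pins, at about (650,265) in the right half. Next I'll locate the brass nut.

```bash
cat >> h.py <<'E'
def brass(img,n,box):
    hsv=cv2.cvtColor(img,cv2.COLOR_BGR2HSV); m=((hsv[...,0]>15)&(hsv[...,0]<32)&(hsv[...,1]>110)).astype(np.uint8)
    w=np.zeros_like(m); w[box[0]:box[1],box[2]:box[3]]=1; m*=w
    c=max(cv2.findContours(m,0,2)[0],key=cv2.contourArea); return cv2.minEnclosingCircle(c), cv2.boundingRect(c)
E
python3 - <<'E'
from h import *
for f in("pics/top0.png","pics/tt.png"):
    (c,r),_=brass(cv2.imread(f),"top",(190,235,385,420)); 
    for z in (195,200): p=onz("top",c,z); q=inseat(p); print(c,r,p,q,"swing",np.arctan2(-q[1],-(q[0]-95)),np.hypot(q[0]-95,q[1]))
p=inseat(state()["tool_pos"])
for s in (1.70,):
    a=TH+s+np.pi; n=C+0; post=seat(95,0); N=post+95*np.array([np.cos(a),np.sin(a)]); print("nut",N)
    for yaw in (a,a-np.pi,a-np.pi/2,a+np.pi/2): go(*N,240,yaw)
E
```

```text
(401.4705810546875, 212.94117736816406) 6.790339469909668 [ 599.34543744 -189.37672926  195.        ] [110.18116919 -91.59203526] swing 1.7350507414858574 92.84163301651215
(401.4705810546875, 212.94117736816406) 6.790339469909668 [ 598.52111603 -188.61421145  200.        ] [109.09441518 -91.30936068] swing 1.7239465362144522 92.39075649952908
(401.80096435546875, 212.81068420410156) 6.446128845214844 [ 599.7249282  -190.25390271  195.        ] [110.93001612 -92.18589954] swing 1.7419096545429424 93.55215383460474
(401.80096435546875, 212.81068420410156) 6.446128845214844 [ 598.89926514 -189.48828373  200.        ] [109.84061462 -91.9011254 ] swing 1.7308987760746097 93.09167896222527
nut [ 595.5174921  -190.29328183]
shift [-18.71  -9.44   2.71] roll 1.442 alt -1.7 q6 -1.12 rows 12.0
shift [-18.71  -9.44   2.71] roll 1.442 alt -1.7 q6 -1.12 rows 12.0
shift [-18.71  -9.44   2.71] roll -0.129 alt 3.013 q6 -1.12 rows 6.0
shift [-18.71  -9.44   2.71] roll -0.129 alt 3.013 q6 -1.12 rows 6.0
```

Request:
carry_out --pt "-2.7 -1.3 0" --pt "-5.4 -2.6 0" --pt "-8.1 -3.9 0" --pt "-10.8 -5.2 0" --pt "-13.6 -6.6 0" --pt "-16.3 -7.9 0" --pt "-19 -9.2 0" --pt "-19 -9.2 0.7" --pt "-19 -9.2 1.7" --pt "-19 -9.2 1.7" --roll '[-0.02,-0.04,-0.06,-0.08,-0.1,-0.12,-0.13,-0.13,-0.13,-0.13]' --fingers '[5.5,5.5,5.5,5.5,5.5,5.5,5.5,5.5,5.5,5.5]'

```text
t: 26.85
tool_pos: [596.1, -188.5, 244.2]
ee_rot: [-3.141, -0.006, 2.779]
contact_force: [0.0, 0.6, -0.1]
grip_width: 54.8
gripper_force: 0.0
```

Request:
carry_out --pt "0 0 0" --pt "0 0 0" --roll '[0,0]' --fingers '[5.5,5.5]'

```text
t: 27.02
tool_pos: [597.7, -188.5, 247.9]
ee_rot: [3.142, -0.001, 2.781]
contact_force: [1.0, -0.3, -0.1]
grip_width: 55.3
gripper_force: 0.0
```

```bash
python3 -c "
from h import *
rep(); go(599.5,-190,185,TH+1.735+np.pi/2); print(state()['tool_pos'])
"
```

```text
t 27.02 seatxy [108.3 -91.6] z 247.9 rot 0.131 F seat [ 1.   0.2 -0.1] w 55.3 g 0.0
shift [-0.23 -0.08  6.29] roll -0.033 alt 3.108 q6 -1.52 rows 2.0
[ 597.65588304 -188.46048685  247.87728216]
```

Request:
carry_out --pt "-0.1 0 0" --pt "-0.15 0 1.5" --pt "-0.15 0 3" --pt "-0.15 0 4.5" --pt "-0.15 0 5.7" --pt "-0.15 0 6.1" --pt "-0.15 0 6.1" --roll '[0,0,0,0,0,0,0]' --fingers '[5.5,5.5,5.5,5.5,5.5,5.5,5.5]'

```text
t: 27.6
tool_pos: [599.2, -189.6, 186.5]
ee_rot: [-3.142, -0.002, 2.78]
contact_force: [-1.7, 0.2, 0.1]
grip_width: 55.2
gripper_force: 0.0
```

Request:
carry_out --pt "0 0 0" --pt "0 0 0" --pt "0 0 0" --pt "0 0 0" --pt "0 0 0" --roll '[0,0,0,0,0]' --fingers '[4.5,4,3,3,3]' --newtons 40

```text
t: 28.02
tool_pos: [600.4, -190.7, 188.4]
ee_rot: [-3.141, 0.002, 2.78]
contact_force: [-1.0, -4.2, 6.3]
grip_width: 34.3
gripper_force: 39.9
```

```bash
python3 -c "
from h import *
rep(); s=state(); print(s['tool_pos'],s['ee_rot'][2],s['moment'])
q=inseat(s['tool_pos']);print('swing',np.arctan2(-q[1],-(q[0]-95)),np.hypot(q[0]-95,q[1]))
# arc in tool frame now: rows
from scipy.spatial.transform import Rotation as Ro
R=Ro.from_euler('xyz',s['ee_rot']).as_matrix()
s0=np.arctan2(-q[1],-(q[0]-95)); r=95
v0=np.array([-np.cos(s0),-np.sin(s0)])*r
for k in range(1,19):
    sw=s0-0.1*k
    d=np.array([-np.cos(sw),-np.sin(sw)])*r-v0; c,e=np.cos(TH),np.sin(TH)
    w=np.r_[c*d[0]-e*d[1],e*d[0]+c*d[1],0]; print(round(.1*k,1),(R.T@w/10).round(2)[:2],end='; ')
"
```

```text
t 28.02 seatxy [111.7 -92.3] z 188.4 rot 0.13 F seat [ 1.1 -4.2  6.3] w 34.3 g 39.9
[ 600.35551976 -190.74869346  188.36459087] 2.7798383985807966 [-0.71625685  0.19619354  0.01447941]
swing 1.7499508610544732 93.82582828096308
0.1 [0.95 0.  ]; 0.2 [1.89 0.1 ]; 0.3 [2.82 0.29]; 0.4 [3.73 0.57]; 0.5 [4.61 0.94]; 0.6 [5.44 1.4 ]; 0.7 [6.22 1.93]; 0.8 [6.95 2.54]; 0.9 [7.61 3.23]; 1.0 [8.2  3.97]; 1.1 [8.71 4.77]; 1.2 [9.14 5.62]; 1.3 [9.48 6.5 ]; 1.4 [9.74 7.42]; 1.5 [9.9  8.35]; 1.6 [9.96 9.3 ]; 1.7 [ 9.93 10.25]; 1.8 [ 9.81 11.19];
```

Request:
carry_out --pt "0.95 0 0" --pt "1.89 0.1 0" --pt "2.82 0.29 0" --pt "3.73 0.57 0" --pt "4.61 0.94 0" --pt "5.44 1.4 0" --pt "6.22 1.93 0" --pt "6.95 2.54 0" --pt "7.61 3.23 0" --pt "8.2 3.97 0" --roll '[0.1,0.2,0.3,0.4,0.5,0.6,0.7,0.8,0.9,1.0]' --fingers '[3,3,3,3,3,3,3,3,3,3]'

```text
t: 28.85
tool_pos: [538.3, -123.6, 187.3]
ee_rot: [3.138, 0.001, 1.774]
contact_force: [6.5, -2.1, -7.4]
grip_width: 34.2
gripper_force: 40.5
```

```bash
cat >> h.py <<'E'
def arc(n=8,step=0.1):
    from scipy.spatial.transform import Rotation as Ro
    s=state(); q=inseat(s['tool_pos']); s0=np.arctan2(-q[1],-(q[0]-95)); print('swing',s0,np.hypot(q[0]-95,q[1]))
    R=Ro.from_euler('xyz',s['ee_rot']).as_matrix(); p0=s['tool_pos'][:2]
    for k in range(1,n+1):
        sw=s0-step*k; w=np.r_[seat(95-95*np.cos(sw),-95*np.sin(sw))-p0,0]; print(round(step*k,2),(R.T@w/10).round(2)[:2],end='; ')
    print()
E
python3 -c "
from h import *
rep(); arc()"
```

```text
t 28.85 seatxy [ 25.3 -62.5] z 187.3 rot -0.876 F seat [ 6.7  1.2 -7.4] w 34.2 g 40.5
swing 0.7306916527868803 93.62355056724796
0.1 [ 0.94 -0.12]; 0.2 [ 1.89 -0.02]; 0.3 [2.82 0.19]; 0.4 [3.72 0.48]; 0.5 [4.59 0.86]; 0.6 [5.41 1.33]; 0.7 [6.19 1.88]; 0.8 [6.91 2.5 ];
```

Request:
carry_out --pt "0.94 0 0" --pt "1.89 0 0" --pt "2.82 0.19 0" --pt "3.72 0.48 0" --pt "4.59 0.86 0" --pt "5.41 1.33 0" --pt "6.19 1.88 0" --pt "6.5 2.15 0" --pt "6.6 2.25 0" --pt "6.6 2.25 0" --roll '[0.1,0.2,0.3,0.4,0.5,0.6,0.7,0.73,0.74,0.74]' --fingers '[3,3,3,3,3,3,3,3,3,3]'

```text
t: 29.68
tool_pos: [546.3, -56.1, 186.8]
ee_rot: [3.139, 0.002, 1.04]
contact_force: [4.3, -10.9, -7.0]
grip_width: 34.0
gripper_force: 41.7
```

```bash
python3 -c "
from h import *
rep(); arc(1); print(state()['q'][5],state()['moment'])
S=read_camera('side'); t=read_camera('top'); cv2.imwrite('pics/ss2.png',S)
cv2.imwrite('pics/p7.png',np.hstack([cv2.resize(t[180:270,310:400],(350,350),interpolation=cv2.INTER_CUBIC),cv2.resize(S[230:280,310:370],(450,375),interpolation=cv2.INTER_CUBIC)[:350]]))"
```

```text
t 29.68 seatxy [0.5 0.8] z 186.8 rot -1.609 F seat [ 8.9 -7.6 -7. ] w 34.0 g 41.7
swing -0.008647096774822588 94.5431383957107
0.1 [ 0.95 -0.03]; 
0.4293983269150313 [-2.06062234 -1.17447808  0.01299178]
```

View pics/p7.png

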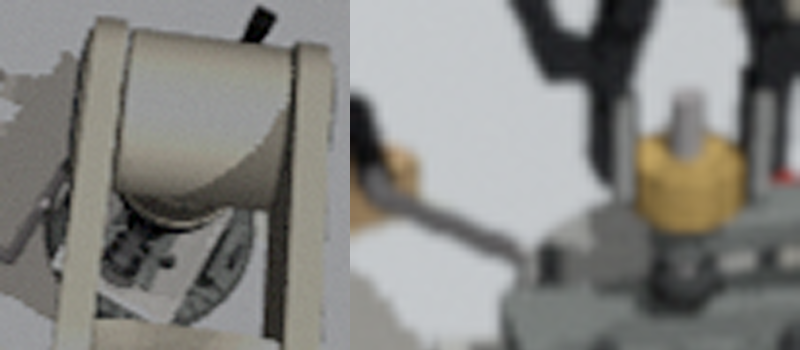

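The left half shows the wrist over the stand. In the right half the gripped nut is over the stack, with the foot's bottom edge at about (685,312) just above the grey top blank. I'll compare projected heights.

```bash
python3 - <<'E'
from h import *
S=cv2.imread("pics/ss2.png"); bx=np.array([1.1,.9])
print("spindle top proj:",[(z,(proj("side",[*C,z])+bx).round(1)) for z in (216,220,224)])
th=np.linspace(0,2*np.pi,40)
for h in (145,148,151,154,157):
    P=np.array([proj("side",[C[0]+12*np.cos(a),C[1]+12*np.sin(a),h])+bx for a in th]); print(h,"lowest row",P[:,1].max().round(2),"col",P[P[:,1].argmax(),0].round(1))
g=cv2.cvtColor(S,cv2.COLOR_BGR2GRAY)
for r in range(262,280): print(r,g[r,346:366])
E
```

```text
spindle top proj: [(216, array([355.5, 245. ])), (220, array([355.5, 243.5])), (224, array([355.6, 241.9]))]
145 lowest row 274.43 col 354.4
148 lowest row 273.32 col 354.5
151 lowest row 272.21 col 354.5
154 lowest row 271.1 col 354.6
157 lowest row 269.98 col 354.6
262 [ 98 100  99  89  65  57  60  66  73  77  73  87  96  97 100 102 101  96
  96  90]
263 [101 100  98  92  72  58  67  79  86  90  85  82  88  99 107 114 116 113
  89  69]
264 [ 97  97  99  90  65  52  68  84  88  90  82  63  72 109 129 135 138 129
  86  53]
265 [ 97  98  96  85  53  36  56  77  91  96  70  57  72 110 131 132 128 116
  80  61]
266 [92 91 87 74 45 42 58 73 92 94 69 67 68 82 98 97 89 83 72 72]
267 [78 79 71 55 39 45 56 64 72 71 66 66 58 59 74 74 75 73 72 76]
268 [76 73 69 54 33 35 47 57 61 63 63 56 53 59 85 90 87 91 88 97]
269 [ 98  90  71  59  37  28  38  45  49  52  50  53  78  94 108 112 109 112
 109 117]
270 [117 106  75  61  47  40  38  38  42  39  47  74 107 118 120 121 116 119
 117 116]
271 [121 110  90  75  56  57  54  52  52  53  69  95 114 115 117 114 111 113
 109 108]
272 [114 112 103  96  85  83  85  84  84  84  92 103 107 108 106 105 106 108
 107 105]
273 [105 106 107 107 104 105 107 106 103 105 104 105 105 106 105 105 104 105
 107 107]
274 [105 107 107 107 107 106 107 106 107 106 106 109 108 107 107 107 106 105
 105 110]
275 [104 107 107 107 108 108 106 105 109 112 113 116 117 117 119 114 109 101
 104 108]
276 [108 114 114 115 115 113 108 104 105 112 114 116 116 119 120 112 108 103
 104 101]
277 [104 113 112 115 118 113 107 100 105 105 106 104 109 114 113 103 101 103
 104 103]
278 [ 99 104 106 109 111 105  99  99 106 104 104 107 112 114 109 104 104 102
 103 103]
279 [ 97 107 112 111 106 101 102 102 104 106 108 114 116 108 101 100 105 103
 102 105]
```

Request:
carry_out --pt "0 0 0" --pt "0 0 0" --pt "0 0 0" --pt "0 0 0" --pt "0 0 0" --pt "0 0 0" --pt "0 0 0" --pt "0 0 0" --pt "0 0 0" --pt "0 0 0" --roll '[0.12,0.24,0.36,0.48,0.6,0.72,0.84,0.96,1.08,1.2]' --fingers '[3,3,3,3,3,3,3,3,3,3]'

```text
t: 30.62
tool_pos: [545.1, -55.1, 186.7]
ee_rot: [3.141, 0.001, -0.166]
contact_force: [1.1, -4.5, -4.5]
grip_width: 34.0
gripper_force: 41.9
```

Request:
carry_out --pt "0 0 0" --pt "0 0 0" --pt "0 0 0" --pt "0 0 0" --pt "0 0 0" --pt "0 0 0" --pt "0 0 0" --pt "0 0 0" --pt "0 0 0" --pt "0 0 0" --roll '[0.12,0.24,0.36,0.48,0.6,0.72,0.84,0.96,1.08,1.2]' --fingers '[3,3,3,3,3,3,3,3,3,3]'

```text
t: 31.45
tool_pos: [546.3, -54.3, 186.9]
ee_rot: [-3.14, 0.0, -1.366]
contact_force: [5.7, 0.3, -6.9]
grip_width: 34.0
gripper_force: 41.8
```

```bash
cat >> h.py <<'E'
def foot():
    g=cv2.cvtColor(read_camera("side"),cv2.COLOR_BGR2GRAY).astype(float)
    p=g[262:280,350:356].mean(1); i=5+int(np.argmin(p[5:11])); lo,hi=p[i],106.; h=(lo+hi)/2
    j=next(k for k in range(i,17) if p[k]>h); row=262+j-1+(h-p[j-1])/(p[j]-p[j-1])
    d=[(g[r,354:357].min().round()) for r in range(238,250)]
    print("foot edge row",round(row,2),"lo",round(lo),"h~",round(145+(274.43-row)/.371,1))
    print("spindle",g[238:252,355].astype(int))
E
python3 -c "
from h import *
rep(); s=state();print(s['q'][5],s['ee_rot'][2],s['moment']);foot()"
```

```text
t 31.45 seatxy [-0.3  2.4] z 186.9 rot -4.016 F seat [ 4.9  2.9 -6.9] w 34.0 g 41.8
2.8343106847983384 -1.3662359519296854 [-0.1068836  -1.28954899  0.14045149]
foot edge row 272.6 lo 39 h~ 149.9
spindle [135 135 134 136 140 140 136 133 130 130 132 131 131 138]
```

Request:
carry_out --pt "0 0 0" --pt "0 0 0" --pt "0 0 0" --pt "0 0 0" --pt "0 0 0" --pt "0 0 0" --pt "0 0 0" --pt "0 0 0" --pt "0 0 0" --pt "0 0 0" --roll '[0,0,0,-0.12,-0.24,-0.36,-0.48,-0.6,-0.72,-0.84]' --fingers '[4.8,4.8,4.8,4.8,4.8,4.8,4.8,4.8,4.8,4.8]'

```text
t: 32.33
tool_pos: [545.2, -54.5, 187.4]
ee_rot: [3.142, 0.0, -0.512]
contact_force: [0.4, 0.1, -0.0]
grip_width: 47.7
gripper_force: 0.0
```

Request:
carry_out --pt "0 0 0" --pt "0 0 0" --pt "0 0 0" --pt "0 0 0" --pt "0 0 0" --pt "0 0 0" --pt "0 0 0" --pt "0 0 0" --pt "0 0 0" --pt "0 0 0" --roll '[-0.12,-0.24,-0.36,-0.48,-0.6,-0.72,-0.84,-0.96,-1.08,-1.2]' --fingers '[4.8,4.8,4.8,4.8,4.8,4.8,4.8,4.8,4.8,4.8]'

```text
t: 33.17
tool_pos: [545.2, -54.5, 187.4]
ee_rot: [-3.141, 0.0, 0.688]
contact_force: [0.4, 0.1, -0.4]
grip_width: 48.1
gripper_force: 0.0
```

Request:
carry_out --pt "0 0 0" --pt "0 0 0" --pt "0 0 0" --pt "0 0 0" --pt "0 0 0" --pt "0 0 0" --pt "0 0 0" --pt "0 0 0" --pt "0 0 0" --pt "0 0 0" --roll '[-0.12,-0.24,-0.36,-0.48,-0.6,-0.72,-0.84,-0.96,-1.08,-1.2]' --fingers '[4.8,4.8,4.8,4.8,4.8,4.8,4.8,4.8,4.8,4.8]'

```text
t: 34.0
tool_pos: [545.2, -54.5, 187.4]
ee_rot: [-3.141, -0.0, 1.888]
contact_force: [-0.7, -0.6, 0.2]
grip_width: 48.4
gripper_force: 0.0
```

```bash
python3 -c "
from h import *
import h
rep(); s=state();print(s['q'][5],s['ee_rot'][2],s['moment']);foot()
S=cv2.imread('pics/ss2.png'); h.read_camera=lambda n:S
foot()
"
```

```text
t 34.0 seatxy [-1.2  1.7] z 187.4 rot -0.762 F seat [-0.3 -0.8  0.2] w 48.4 g 0.0
-0.4197930883047788 1.8879670047568893 [-0.04176961  0.05486404 -0.01187721]
foot edge row 272.57 lo 39 h~ 150.0
spindle [167 168 169 169 161 145 137 133 130 131 130 132 134 138]
foot edge row 271.64 lo 41 h~ 152.5
spindle [199 199 198 184 159 146 133 134 133 132 132 134 137 143]
```

Request:
carry_out --pt "-0.1 0 0" --pt "-0.17 0.04 0" --pt "-0.17 0.04 0" --pt "-0.17 0.04 0" --pt "-0.17 0.04 0" --pt "-0.17 0.04 0" --roll '[0,0,0,0,0,0]' --fingers '[4.8,4.8,3,3,3,3]' --newtons 60

```text
t: 34.55
tool_pos: [546.4, -56.1, 187.5]
ee_rot: [3.142, -0.0, 1.879]
contact_force: [-2.8, 0.1, 3.5]
grip_width: 33.6
gripper_force: 59.2
```

```bash
python3 -c "
from h import *
rep(); s=state();print(s['q'][5],s['ee_rot'][2],s['moment'])
"
```

```text
t 34.55 seatxy [0.5 0.8] z 187.5 rot -0.771 F seat [-2.5 -1.2  3.5] w 33.6 g 59.2
-0.4132493460054262 1.8789289417516115 [ 0.03194056  0.21737669 -0.08061942]
```

Request:
carry_out --pt "0 0 0" --pt "0 0 0" --pt "0 0 0" --pt "0 0 0" --pt "0 0 0" --pt "0 0 0" --pt "0 0 0" --pt "0 0 0" --pt "0 0 0" --pt "0 0 0" --roll '[0.12,0.24,0.36,0.48,0.6,0.72,0.84,0.96,1.08,1.2]' --fingers '[3,3,3,3,3,3,3,3,3,3]'

```text
t: 35.38
tool_pos: [546.1, -56.0, 187.6]
ee_rot: [-3.141, 0.0, 0.674]
contact_force: [-3.0, 0.5, 6.5]
grip_width: 33.2
gripper_force: 59.4
```

```bash
python3 -c "
from h import *
rep(); s=state();print(s['q'][5],s['ee_rot'][2],s['moment']);foot()
"
```

```text
t 35.38 seatxy [0.2 0.8] z 187.6 rot -1.976 F seat [-2.9 -1.   6.5] w 33.2 g 59.4
0.7921686023011576 0.673640043715606 [0.1738977  0.44437017 0.12760698]
foot edge row 272.77 lo 46 h~ 149.5
spindle [199 198 199 198 197 178 151 152 140 134 131 132 133 143]
```

```bash
python3 -c "
from h import *
S=read_camera('side');cv2.imwrite('pics/ss3.png',S);g=cv2.cvtColor(S,cv2.COLOR_BGR2GRAY)
for r in range(256,278): print(r,g[r,344:366])
bx=[1.1,.9]
for z in (145,): print([(proj('side',[*seat(x,y),z])+bx).round(1).tolist() for x,y in ((0,-12),(0,12),(12,0),(-12,0),(0,-22.5),(-55,-22.5),(55,-22.5),(-55,22.5))])
print((proj('side',[*C,169])+bx),(proj('side',[*C,183])+bx))
"
```

```text
256 [163 139 107  89  83  94 102 111 118 125 130 133 136 136 131 124 112  88
 112 110 105 112]
257 [113 104  96  85  84  96 102 112 119 126 131 133 136 137 132 126 111  80
  91  97 106 120]
258 [ 99  98  95  91  88  95 105 114 119 126 129 132 134 134 131 122 113  76
  83 104 117 129]
259 [100  98 100  99  95  95  98 108 119 123 126 131 134 131 124 110 100  77
  95 119 122 124]
260 [ 99 100  99  98  98  91  82  89 102 107 107 109 113 114 109  98  92  89
  97 109 107 108]
261 [ 98  99  99  98  98  91  72  63  66  71  75  72  77  82  94 103 102 102
 102 101 102 101]
262 [ 99  98 101 100  99  91  71  59  61  67  73  82  81  89  98  98 100 101
 101  99  96  93]
263 [100 100 100  99  99  95  83  66  68  76  85  94  96  96 100 104 103 106
 112 106  90  77]
264 [100  99 100  97  99  99  94  81  73  83  88  91  99 115 123 127 127 130
 134 120  84  52]
265 [ 99  98  97  98  98  97  93  79  70  77  84  86  94 117 132 132 132 130
 126 116  80  60]
266 [ 96  96  92  93  91  88  77  61  64  88 105 103  97  85 100  98  99  96
  91  85  72  69]
267 [ 87  84  78  79  77  72  56  47  68 101 119 120 10
[... 474 characters left out ...]
48  63  85  98 105 105
 107 105 106 108]
273 [112 107 106 106 105 104  96  86  80  79  81  78  83  91 104 107 107 106
 105 107 108 107]
274 [101 102 105 107 107 105 105 104 106 104 102 103 106 105 110 107 106 106
 105 105 107 109]
275 [ 81  91 103 108 109 108 106 108 107 102 104 108 113 115 117 117 117 115
 111 102 104 110]
276 [ 72  83 104 112 115 113 116 113 108 103 104 107 112 113 116 121 122 115
 109 101 104 103]
277 [ 66  81 101 112 114 115 118 114 105 101 104 104 106 105 108 115 115 108
 103 103 106 102]
[[355.4, 274.4], [353.2, 269.3], [359.3, 271.4], [349.3, 272.2], [356.4, 276.7], [332.9, 278.5], [379.5, 274.9], [329.6, 268.8]]
[354.68040455 262.91608658] [354.90986128 257.64998689]
```

```bash
cat >> h.py <<'E'
def cross(p,lo,hi,r0,up):
    h=(lo+hi)/2
    for k in range(1,len(p)):
        if (up and p[k-1]<h<=p[k]) or (not up and p[k-1]>=h>p[k]): return r0+k-1+(h-p[k-1])/(p[k]-p[k-1])
def foot2(n=3,img=None):
    F=[];Sp=[]
    for _ in range(n if img is None else 1):
        g=cv2.cvtColor(read_camera("side") if img is None else img,cv2.COLOR_BGR2GRAY).astype(float)
        p=g[270:277,351:357].mean(1); F.append(cross(p,p[:3].min(),106,270,True))
        s=g[234:250,354:357].mean(1); Sp.append(cross(s,133,199,234,False))
    print("foot",np.round(F,2),"spindle",Sp)
E
python3 -c "
from h import *
foot2(img=cv2.imread('pics/ss2.png'));foot2()"
```

```text
foot [271.59] spindle [np.float64(241.80281690140845)]
foot [272.84 272.85 272.86] spindle [np.float64(243.58333333333334), np.float64(243.56756756756758), np.float64(243.57746478873239)]
```

Request:
carry_out --pt "0 0 0" --pt "0 0 0" --pt "0 0 0" --pt "0 0 0" --pt "0 0 0" --pt "0 0 0" --roll '[0.12,0.24,0.36,0.48,0.6,0.6]' --fingers '[3,3,3,3,3,3]'

```text
t: 36.13
tool_pos: [545.9, -55.7, 187.5]
ee_rot: [-3.141, 0.001, 0.072]
contact_force: [-3.8, 1.4, 6.6]
grip_width: 33.5
gripper_force: 59.4
```

```bash
python3 -c "
from h import *
foot2();print(state()['moment'])"
```

```text
foot [272.88 272.88 272.88] spindle [np.float64(243.65168539325842), np.float64(243.6413043478261), np.float64(243.63736263736263)]
[ 0.35433085  0.45866    -0.11950168]
```

Request:
carry_out --pt "0 0 0" --pt "0 0 0" --pt "0 0 0" --pt "0 0 0" --pt "0 0 0" --pt "0 0 0" --roll '[0.12,0.24,0.36,0.48,0.6,0.6]' --fingers '[3,3,3,3,3,3]'

```text
t: 36.78
tool_pos: [546.1, -55.4, 187.6]
ee_rot: [-3.141, 0.001, -0.529]
contact_force: [-4.6, 3.2, 6.7]
grip_width: 33.3
gripper_force: 59.4
```

```bash
python3 -c "
from h import *
foot2();print(state()['moment'],state()['q'][5],state()['ee_rot'][2])"
```

```text
foot [273.23 273.28 273.22] spindle [None, None, None]
[ 0.732152    0.25635552 -0.10043397] 1.9866399009548998 -0.521210510550425
```

Request:
carry_out --pt "0 0 0" --pt "0 0 0" --pt "0 0 0" --pt "0 0 0" --pt "0 0 0" --roll '[0.12,0.24,0.36,0.4,0.4]' --fingers '[3,3,3,3,3]'

```text
t: 37.35
tool_pos: [546.5, -55.4, 187.8]
ee_rot: [-3.14, 0.001, -0.924]
contact_force: [-3.0, 3.8, 6.9]
grip_width: 33.3
gripper_force: 59.5
```

```bash
python3 -c "
from h import *
foot2();print(state()['moment'],state()['q'][5],state()['ee_rot'][2])"
```

```text
foot [273.35 273.33 273.3 ] spindle [None, None, None]
[ 0.86667061  0.07114242 -0.07602271] 2.386561568987555 -0.9211693499535143
```

Request:
carry_out --pt "0 0 0" --pt "0 0 0" --pt "0 0 0" --pt "0 0 0" --pt "0 0 0" --roll '[0.12,0.24,0.36,0.4,0.4]' --fingers '[3,3,3,3,3]'

```text
t: 37.92
tool_pos: [547.0, -55.5, 188.1]
ee_rot: [-3.14, 0.0, -1.324]
contact_force: [-2.6, 2.8, 6.6]
grip_width: 33.6
gripper_force: 59.5
```

```bash
python3 -c "
from h import *
foot2();print(state()['moment'],state()['q'][5],state()['ee_rot'][2])
S=read_camera('side');cv2.imwrite('pics/ss4.png',S)
cv2.imwrite('pics/p8.png',np.hstack([cv2.resize(cv2.imread('pics/'+f)[232:284,328:380],(400,400),interpolation=cv2.INTER_CUBIC) for f in ('ss2.png','ss4.png')]))
"
```

```text
foot [273.45 273.44 273.47] spindle [None, None, None]
[ 0.65528795 -0.22982645 -0.09752315] 2.7865155138245297 -1.3209934063574251
```

View pics/p8.png

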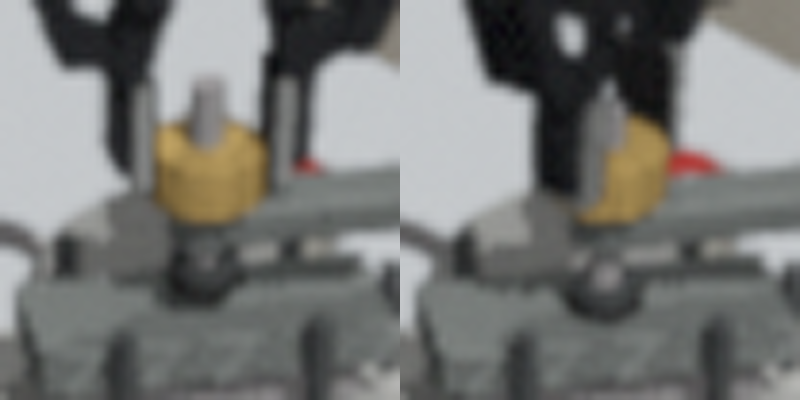

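Right panel: the foot is much lower than on the left, at the blank's surface (bottom edge y≈320 against 305), but I want to confirm contact. I'll regrip and keep turning until the foot stops moving.

Request:
carry_out --pt "0 0 0" --pt "0 0 0" --pt "0 0 0" --pt "0 0 0" --pt "0 0 0" --pt "0 0 0" --pt "0 0 0" --pt "0 0 0" --pt "0 0 0" --pt "0 0 0" --roll '[0,0,0,-0.12,-0.24,-0.36,-0.48,-0.6,-0.72,-0.84]' --fingers '[4.8,4.8,4.8,4.8,4.8,4.8,4.8,4.8,4.8,4.8]'

```text
t: 38.95
tool_pos: [546.2, -56.2, 187.0]
ee_rot: [3.141, 0.0, -0.474]
contact_force: [-0.4, -0.2, 0.2]
grip_width: 47.9
gripper_force: 0.0
```

Request:
carry_out --pt "0 0 0" --pt "0 0 0" --pt "0 0 0" --pt "0 0 0" --pt "0 0 0" --pt "0 0 0" --pt "0 0 0" --pt "0 0 0" --pt "0 0 0" --pt "0 0 0" --roll '[-0.12,-0.24,-0.36,-0.48,-0.6,-0.72,-0.84,-0.96,-1.08,-1.2]' --fingers '[4.8,4.8,4.8,4.8,4.8,4.8,4.8,4.8,4.8,4.8]'

```text
t: 39.78
tool_pos: [546.2, -56.2, 187.0]
ee_rot: [-3.141, 0.0, 0.726]
contact_force: [0.7, 1.1, 1.0]
grip_width: 48.1
gripper_force: 0.0
```

Request:
carry_out --pt "0 0 0" --pt "0 0 0" --pt "0 0 0" --pt "0 0 0" --pt "0 0 0" --roll '[-0.12,-0.24,-0.24,-0.24,-0.24]' --fingers '[4.8,4.8,4.8,4.8,4.8]'

```text
t: 40.2
tool_pos: [546.3, -56.2, 187.1]
ee_rot: [-3.141, 0.0, 0.956]
contact_force: [0.5, -0.4, 0.2]
grip_width: 47.9
gripper_force: 0.0
```

```bash
python3 -c "
from h import *
foot2();rep();print(state()['q'][5],state()['ee_rot'][2]);go(*seat(.4,.8),187,state()['ee_rot'][2])
t=read_camera('side');g=cv2.cvtColor(t,cv2.COLOR_BGR2GRAY);print(g[236:252,350:361])"
```

```text
foot [273.41 273.41 273.39] spindle [np.float64(245.55737704918033), np.float64(245.5593220338983), np.float64(245.55172413793105)]
t 40.35 seatxy [0.5 0.8] z 187.2 rot -1.692 F seat [ 0.  -0.1  0. ] w 48.0 g 0.0
0.5079323619141157 0.9577956112171078
shift [-0.   -0.01  0.02] roll 0.0 alt 0.0 q6 0.51 rows 1.0
[[198 199 199 199 198 198 199 199 199 199 198]
 [199 198 199 198 199 199 199 199 199 199 199]
 [199 199 199 199 198 199 198 199 199 199 199]
 [199 199 198 198 199 199 199 199 199 199 199]
 [200 198 199 199 198 198 199 198 199 199 199]
 [198 199 200 199 200 199 199 198 198 199 199]
 [199 198 198 198 199 199 199 200 198 199 198]
 [198 199 199 199 199 198 198 198 199 199 198]
 [198 199 198 195 191 192 195 198 198 198 198]
 [199 197 191 180 173 175 183 193 198 198 198]
 [198 192 172 149 153 157 161 176 191 197 197]
 [184 171 136 117 134 144 143 154 175 184 189]
 [156 132 102  98 121 132 135 146 161 166 173]
 [148 126  98  99 120 132 134 143 157 159 165]
 [157 146 118 108 123 133 137 145 158 160 162]
 [159 152 138 130 134 142 148 153 158 158 155]]
```

```bash
cat >> h.py <<'E'
def spot(f=None):
    g=cv2.cvtColor(read_camera("side") if f is None else cv2.imread(f),cv2.COLOR_BGR2GRAY).astype(float)
    p=g[256:278,353:357].mean(1); print(p.astype(int))
E
python3 -c "
from h import *
spot('pics/ss2.png');spot('pics/ss3.png');spot('pics/ss4.png');spot()"
```

```text
[130 129 127 127 110  73  72  85  86  83  82  68  61  49  41  56  86 104
 106 109 108 104]
[131 131 130 128 109  73  75  87  90  85  98 112 102  76  65  52  46  80
 103 106 106 103]
[117 117 120 124 107  73  75  87  90  89 102 117 115  96  71  62  53  60
  90 106 105 103]
[126 126 127 125 108  74  76  86  87  85 101 116 114  96  70  62  51  59
  91 107 107 103]
```

Request:
carry_out --pt "0 0 0" --pt "0 0 0" --pt "0 0 0" --pt "0 0 0" --pt "0 0 0" --pt "0 0 0" --roll '[0,0,0,0,0,0]' --fingers '[4,3,3,3,3,3]' --newtons 60

```text
t: 40.95
tool_pos: [546.5, -56.1, 187.5]
ee_rot: [3.141, -0.0, 0.96]
contact_force: [-0.1, 0.6, 4.2]
grip_width: 33.8
gripper_force: 59.3
```

Request:
carry_out --pt "0 0 0" --pt "0 0 0" --pt "0 0 0" --pt "0 0 0" --pt "0 0 0" --roll '[0.12,0.24,0.36,0.5,0.5]' --fingers '[3,3,3,3,3]'

```text
t: 41.37
tool_pos: [546.5, -56.0, 187.6]
ee_rot: [3.142, -0.0, 0.452]
contact_force: [-1.6, 0.8, 6.4]
grip_width: 33.7
gripper_force: 59.5
```

```bash
python3 -c "
from h import *
foot2();spot();print(state()['moment'],state()['ee_rot'][2])"
```

```text
foot [273.44 273.48 273.45] spindle [np.float64(244.8452380952381), np.float64(244.8235294117647), np.float64(244.8452380952381)]
[124 126 127 128 109  73  75  87  89  88 102 116 113  96  71  62  52  61
  91 105 106 103]
[ 0.02076099  0.30102286 -0.10398607] 0.45951422210247816
```

Request:
carry_out --pt "0 0 0" --pt "0 0 0" --pt "0 0 0" --pt "0 0 0" --pt "0 0 0" --roll '[0.12,0.24,0.36,0.5,0.5]' --fingers '[3,3,3,3,3]'

```text
t: 41.98
tool_pos: [546.5, -55.9, 187.8]
ee_rot: [-3.141, -0.0, -0.048]
contact_force: [-2.0, 1.3, 6.4]
grip_width: 34.0
gripper_force: 59.6
```

```bash
python3 -c "
from h import *
foot2();spot();print(state()['moment'],state()['ee_rot'][2])"
```

```text
foot [273.48 273.49 273.47] spindle [None, np.float64(243.55555555555554), np.float64(243.57142857142858)]
[104 109 109 109  96  70  64  69  79  88 103 116 116 101  70  63  52  61
  90 105 105 104]
[ 0.30620896  0.2894317  -0.10663079] -0.040552976379991
```

Request:
carry_out --pt "0 0 0" --pt "0 0 0" --pt "0 0 0" --pt "0 0 0" --pt "0 0 0" --pt "0 0 0" --pt "0 0 0" --pt "0 0 0" --pt "0 0 0" --pt "0 0 0" --roll '[-0.12,-0.24,-0.36,-0.48,-0.6,-0.72,-0.84,-0.96,-1.0,-1.0]' --fingers '[3,3,3,3,3,3,3,3,3,3]'

```text
t: 43.02
tool_pos: [546.5, -56.2, 187.5]
ee_rot: [3.141, -0.0, 0.963]
contact_force: [-1.9, -0.3, 6.4]
grip_width: 33.4
gripper_force: 59.4
```

```bash
python3 -c "
from h import *
foot2(1);spot();print(state()['moment'],state()['ee_rot'][2])"
```

```text
foot [273.32] spindle [np.float64(245.59016393442624)]
[128 128 125 125 107  73  74  87  89  87 102 116 114  96  71  61  53  66
  94 106 105 104]
[-0.10782459  0.16288009  0.13007481] 0.960251716071405
```

Request:
carry_out --pt "0 0 0" --pt "0 0 0" --pt "0 0 0" --pt "0 0 0" --pt "0 0 0" --roll '[-0.12,-0.24,-0.36,-0.4,-0.4]' --fingers '[3,3,3,3,3]'

```text
t: 43.53
tool_pos: [546.5, -56.1, 187.4]
ee_rot: [3.141, 0.0, 1.362]
contact_force: [-1.3, -0.4, 3.9]
grip_width: 33.3
gripper_force: 59.2
```

```bash
python3 -c "
from h import *
foot2(1);spot();print(state()['moment'],state()['ee_rot'][2])"
```

```text
foot [273.23] spindle [np.float64(244.8815789473684)]
[130 129 128 126 107  74  75  87  91  88 103 116 115  96  71  62  53  68
  96 108 108 103]
[-0.14684293  0.03196957  0.11751358] 1.3580600414673256
```

Request:
carry_out --pt "0 0 0" --pt "0 0 0" --pt "0 0 0" --pt "0 0 0" --pt "0 0 0" --roll '[-0.12,-0.24,-0.36,-0.4,-0.4]' --fingers '[3,3,3,3,3]'

```text
t: 44.05
tool_pos: [546.5, -56.1, 187.2]
ee_rot: [3.141, 0.0, 1.76]
contact_force: [0.3, -0.9, 2.9]
grip_width: 33.9
gripper_force: 59.3
```

```bash
python3 -c "
from h import *
foot2(1);spot();print(state()['moment'],state()['ee_rot'][2])"
```

```text
foot [273.2] spindle [None]
[120 121 124 125 108  73  74  88  91  89 101 116 113  93  69  60  52  68
  96 107 107 104]
[-0.0668488  -0.02778344  0.18893984] 1.7569517523622857
```

Request:
carry_out --pt "0 0 0" --pt "0 0 0" --pt "0 0 0" --pt "0 0 0" --pt "0 0 0" --roll '[-0.12,-0.24,-0.36,-0.4,-0.4]' --fingers '[3,3,3,3,3]'

```text
t: 44.57
tool_pos: [546.4, -56.1, 187.2]
ee_rot: [3.142, 0.0, 2.159]
contact_force: [-0.5, 0.1, 1.9]
grip_width: 33.7
gripper_force: 59.4
```

```bash
python3 -c "
from h import *
foot2(1);spot();print(state()['moment'],state()['ee_rot'][2],state()['q'][5])"
```

```text
foot [272.93] spindle [None]
[ 71  76  89 102  93  70  75  87  90  88 102 115 108  87  66  57  49  80
 103 106 105 103]
[-0.27730532 -0.04814995  0.0964525 ] 2.156546490419841 -0.6907584831714518
```

The foot's profile stops changing above about 5.0 rad of nut turn and lifts below about 4.8. So contact is near 5.0, and I'll set the nut to about 5.15.

Request:
carry_out --pt "0 0 0" --pt "0 0 0" --pt "0 0 0" --pt "0 0 0" --pt "0 0 0" --pt "0 0 0" --pt "0 0 0" --pt "0 0 0" --roll '[0.12,0.24,0.36,0.48,0.6,0.72,0.78,0.78]' --fingers '[3,3,3,3,3,3,3,3]'

```text
t: 45.33
tool_pos: [546.5, -56.1, 187.4]
ee_rot: [3.141, -0.0, 1.374]
contact_force: [-0.2, -1.0, 3.7]
grip_width: 33.3
gripper_force: 59.5
```

Request:
carry_out --pt "0 0 0" --pt "0 0 0" --pt "0 0 0" --pt "0 0 0" --pt "0 0 -3" --pt "0 0 -6" --pt "0 0 -10" --pt "0 0 -14" --pt "0 0 -14" --roll '[0,0,0,0,0,0,0,0,0]' --fingers '[4.8,4.8,4.8,4.8,4.8,4.8,4,2,0]'

```text
t: 46.08
tool_pos: [549.6, -56.4, 335.3]
ee_rot: [3.13, -0.001, 1.38]
contact_force: [0.5, -0.4, 0.7]
grip_width: 17.1
gripper_force: 0.0
```

```bash
python3 - <<'E'
from h import *
foot2(1);spot();rep();print(state()['q'][5],state()['ee_rot'][2])
t=read_camera('top');s=read_camera('side'); cv2.imwrite('pics/t9.png',t);cv2.imwrite('pics/s9.png',s)
c,d=np.cos(TH),np.sin(TH)
for l in (0,.65,1.3):
    a=0.25+l; x=95+80*np.sin(a); z=69+80*np.cos(a); print(l,"tip seat",x,z,"world",seat(x,0),z+130)
E
```

```text
foot [273.29] spindle [np.float64(245.22448979591837)]
[128 129 128 128 111  73  76  87  90  89 102 115 114  96  70  61  52  65
  95 107 107 103]
t 46.18 seatxy [1.3 1.2] z 329.0 rot -1.269 F seat [-0.2  0.1  0.1] w 1.9 g 0.0
0.08559447400352435 1.380125210765653
0 tip seat 114.79231674036183 146.51299373685157 world [ 646.67678201 -110.8266979 ] 276.51299373685157
0.65 tip seat 157.66615277019866 118.72879746165316 world [ 684.4653456  -131.07985265] 248.72879746165316
1.3 tip seat 174.98270113514855 70.6635862242474 world [ 699.72797545 -139.2600102 ] 200.6635862242474
```

```bash
python3 -c "
from h import *
go(*seat(82,.8),285,TH+np.pi)"
```

```text
shift [-2.42  7.85  4.11] roll -1.27 alt 1.872 q6 0.09 rows 11.0
```

Request:
carry_out --pt "-0.2 0.8 0" --pt "-0.5 1.6 0" --pt "-0.7 2.4 0" --pt "-1 3.2 0" --pt "-1.2 3.9 0" --pt "-1.5 4.7 0" --pt "-1.7 5.5 0" --pt "-1.9 6.3 0" --pt "-2.2 7.1 0" --pt "-2.4 7.8 0" --roll '[-0.12,-0.24,-0.36,-0.48,-0.6,-0.72,-0.84,-0.96,-1.08,-1.2]' --fingers '[0,0,0,0,0,0,0,0,0,0]'

```text
t: 47.12
tool_pos: [617.9, -94.7, 324.9]
ee_rot: [-3.14, -0.003, 2.586]
contact_force: [0.4, -0.9, -0.0]
grip_width: 0.4
gripper_force: 0.0
```

Request:
carry_out --pt "0 0 1" --pt "0 0 3" --pt "0 0 4" --pt "0 0 4" --roll '[-0.07,-0.07,-0.07,-0.07]' --fingers '[0,0,0,0]'

```text
t: 47.45
tool_pos: [616.2, -94.1, 282.9]
ee_rot: [-3.139, -0.007, 2.649]
contact_force: [-0.6, -0.6, -0.1]
grip_width: -0.0
gripper_force: 0.0
```

```bash
cat >> h.py <<'E'
def levpath(a0,a1,n,dx=0.4,dy=0.8,r=68):
    from scipy.spatial.transform import Rotation as Ro
    s=state(); R=Ro.from_euler('xyz',s['ee_rot']).as_matrix()
    for a in np.linspace(a0,a1,n):
        x=95+r*np.sin(a)-3.5*np.cos(a)-11; z=199+r*np.cos(a)+3.5*np.sin(a)
        w=np.r_[seat(x+dx,dy),z]-s['tool_pos']; print(round(a,2),(R.T@w/10).round(2).tolist())
E
python3 -c "
from h import *
rep();levpath(.25,1.6,15)"
```

```text
t 47.45 seatxy [80.1  0.3] z 282.9 rot -0.0 F seat [-0.2 -0.8 -0.1] w -0.0 g 0.0
0.25 [-1.79, 0.05, 1.7]
0.35 [-2.43, 0.05, 1.86]
0.44 [-3.05, 0.05, 2.08]
0.54 [-3.64, 0.06, 2.35]
0.64 [-4.21, 0.06, 2.68]
0.73 [-4.74, 0.06, 3.07]
0.83 [-5.23, 0.06, 3.5]
0.92 [-5.68, 0.06, 3.98]
1.02 [-6.08, 0.06, 4.5]
1.12 [-6.43, 0.06, 5.06]
1.21 [-6.72, 0.06, 5.65]
1.31 [-6.96, 0.07, 6.26]
1.41 [-7.13, 0.07, 6.89]
1.5 [-7.25, 0.07, 7.54]
1.6 [-7.3, 0.07, 8.19]
```

Request:
carry_out --pt "-0.8 0 1.4" --pt "-1.79 0 1.7" --pt "-2.43 0 1.86" --pt "-3.05 0 2.08" --pt "-3.64 0 2.35" --pt "-4.21 0 2.68" --pt "-4.74 0 3.07" --pt "-5.23 0 3.5" --pt "-5.68 0 3.98" --pt "-6.08 0 4.5" --roll '[0,0,0,0,0,0,0,0,0,0]' --fingers '[0,0,0,0,0,0,0,0,0,0]'

```text
t: 48.28
tool_pos: [672.7, -123.5, 242.3]
ee_rot: [3.141, 0.001, 2.65]
contact_force: [-3.3, 2.0, 1.5]
grip_width: 0.3
gripper_force: 2.1
```

```bash
python3 -c "
from h import *
rep();levpath(1.05,1.7,8)"
```

```text
t 48.28 seatxy [143.7   1.1] z 242.3 rot 0.0 F seat [-3.9  0.2  1.5] w 0.3 g 2.1
1.05 [0.21, -0.03, 0.65]
1.14 [-0.11, -0.03, 1.19]
1.24 [-0.37, -0.03, 1.77]
1.33 [-0.58, -0.03, 2.36]
1.42 [-0.74, -0.03, 2.98]
1.51 [-0.83, -0.03, 3.6]
1.61 [-0.87, -0.03, 4.23]
1.7 [-0.85, -0.03, 4.86]
```

Request:
carry_out --pt "0 0 0.6" --pt "-0.1 0 1.2" --pt "-0.37 0 1.77" --pt "-0.58 0 2.36" --pt "-0.74 0 2.98" --pt "-0.83 0 3.4" --pt "-0.85 0 3.7" --pt "-0.85 0 3.9" --pt "-0.85 0 3.9" --roll '[0,0,0,0,0,0,0,0,0]' --fingers '[0,0,0,0,0,0,0,0,0]'

```text
t: 49.03
tool_pos: [681.6, -128.1, 204.5]
ee_rot: [3.141, 0.005, 2.65]
contact_force: [3.2, -2.8, 5.7]
grip_width: 0.2
gripper_force: 2.8
```

```bash
python3 -c "
from h import *
rep();s=read_camera('side');cv2.imwrite('pics/s10.png',s)"
```

```text
t 49.03 seatxy [153.7   1.3] z 204.5 rot 0.0 F seat [ 4.2 -1.   5.7] w 0.2 g 2.8
```

Request:
carry_out --pt "0 0 0.1" --pt "0 0 0.2" --pt "0 0 0.3" --pt "0 0 0.3" --roll '[0,0,0,0]' --fingers '[0,0,0,0]'

```text
t: 49.42
tool_pos: [682.2, -128.3, 203.0]
ee_rot: [3.14, 0.007, 2.65]
contact_force: [4.0, -2.2, 13.3]
grip_width: -0.4
gripper_force: 6.5
```

```bash
python3 -c "
from h import *
rep()"
```

```text
t 49.42 seatxy [154.3   1.4] z 203.0 rot 0.0 F seat [ 4.6 -0.1 13.3] w -0.4 g 6.5
```

Request:
carry_out --pt "0 0 -1" --pt "0 0 -4" --pt "0 0 -8" --pt "0 0 -12" --pt "0 0 -14" --pt "0 0 -14" --roll '[0,0,0,0,0,0]' --fingers '[0,2,3,3,3,3]'

```text
t: 49.92
tool_pos: [681.3, -127.5, 346.4]
ee_rot: [3.139, 0.008, 2.65]
contact_force: [0.0, -0.5, -0.1]
grip_width: 29.7
gripper_force: 0.0
```

```bash
python3 -c "
from h import *
rep();s=read_camera('side');t=read_camera('top');cv2.imwrite('pics/s11.png',s);cv2.imwrite('pics/t11.png',t);spot();foot2(1)
cv2.imwrite('pics/p11.png',np.hstack([cv2.resize(t[190:280,290:390],(400,360),interpolation=cv2.INTER_CUBIC),cv2.resize(s[215:305,300:400],(400,360),interpolation=cv2.INTER_CUBIC)]))
go(*seat(-85,110),260,TH+np.pi)
"
```

```text
t 49.92 seatxy [153.2   1.7] z 346.4 rot 0.0 F seat [ 0.3 -0.4 -0.1] w 29.7 g 0.0
[144 128 124 124 124 124 107  71  74  85  85  87  98  96  77  63  55  64
  90 106 105 103]
foot [273.41] spindle [np.float64(246.86363636363637)]
shift [23.53 10.93  7.9 ] roll 0.0 alt -3.141 q6 -1.27 rows 7.0
```

View pics/p11.png

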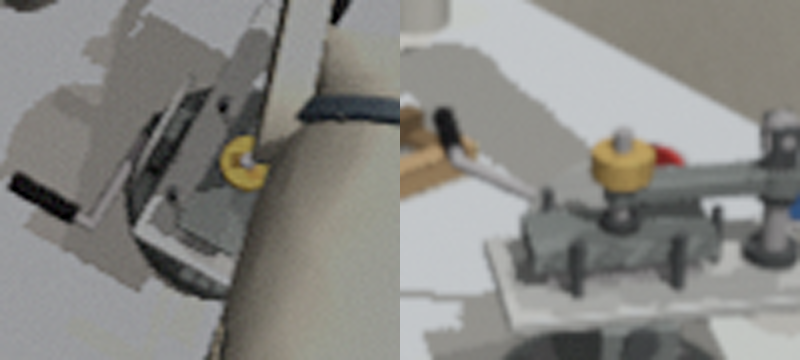

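The picture shows the nut and foot over the square stack, with the lever no longer upright. Before the tilt I'll unwrap the base scale numerically to find the zero line.

```bash
python3 - <<'E'
from h import *
from scipy.ndimage import map_coordinates
from scipy.signal import find_peaks
g=cv2.cvtColor(cv2.imread("pics/side0.png"),cv2.COLOR_BGR2GRAY).astype(float)
A=np.radians(np.arange(130,236,.5))
for z in (28,31,34,37,40):
    U=[]
    for r in range(50,86,3):
        P=np.array([proj("side",[C[0]+r*np.cos(a),C[1]+r*np.sin(a),z])+[.7,.5] for a in A]); U.append(map_coordinates(g,[P[:,1],P[:,0]],order=3))
    U=np.array(U); H=U-cv2.GaussianBlur(U,(0,0),sigmaX=8,sigmaY=.01)
    if z==34: np.save("U.npy",U)
    for i,r in enumerate(range(50,86,3)):
        pk,pr=find_peaks(-H[i],prominence=9)
        if 56<=r<=77: print(z,r,[(float(np.degrees(A[k])),int(p)) for k,p in zip(pk,pr["prominences"])])
E
```

```text
28 56 [(175.5, 21), (210.00000000000003, 14)]
28 59 [(176.5, 21), (210.5, 11)]
28 62 [(176.5, 20), (196.50000000000003, 14), (207.5, 12), (229.50000000000003, 11)]
28 65 [(141.5, 9), (154.5, 10), (165.5, 15), (176.0, 25), (186.5, 13), (197.0, 21), (208.0, 20), (218.5, 17), (229.0, 15)]
28 68 [(143.5, 9), (155.5, 13), (165.5, 20), (176.0, 27), (186.5, 21), (197.5, 25), (208.0, 22), (218.5, 24), (229.0, 21)]
28 71 [(144.5, 10), (156.0, 16), (166.5, 22), (177.0, 31), (187.0, 20), (197.5, 24), (208.0, 21), (218.5, 23), (229.0, 21)]
28 74 [(145.0, 12), (157.5, 15), (168.0, 9), (178.0, 14), (187.5, 12), (198.5, 16), (209.0, 13), (218.5, 13), (229.50000000000003, 13)]
28 77 [(149.5, 9)]Traceback (most recent call last):
  File "<stdin>", line 9, in <module>
  File "h.py", line 10, in proj
    K,R,t=cam(n); q=K@(R@np.asarray(p,float)+t); return q[:2]/q[2]
          ~~~^^^
  File "h.py", line 4, in cam
    c=camera_info(n); R=cv2.Rodrigues(np.array(c["rvec"]))[0]; t=np.array(c["tvec"]).ravel(); return c["mtx"],R,t
ValueError: time passes only in moves, steps and waits
```

```bash
sed -i 's/^def cam(n):/from functools import lru_cache\n@lru_cache\ndef cam(n):/' h.py; python3 - <<'E'
from h import *
from scipy.ndimage import map_coordinates
from scipy.signal import find_peaks
g=cv2.cvtColor(cv2.imread("pics/side0.png"),cv2.COLOR_BGR2GRAY).astype(float)
A=np.radians(np.arange(130,236,.5))
for z in (30,32,34):
    for r in (59,62,68,71,74):
        P=np.array([proj("side",[C[0]+r*np.cos(a),C[1]+r*np.sin(a),z])+[.7,.5] for a in A]); u=map_coordinates(g,[P[:,1],P[:,0]],order=3)[None]
        h=(u-cv2.GaussianBlur(u,(0,0),sigmaX=8,sigmaY=.01))[0]; pk,pr=find_peaks(-h,prominence=9)
        print(z,r,[(float(np.degrees(A[k]).round(1)),int(p)) for k,p in zip(pk,pr["prominences"])])
s=state(); rep()
E
```

```text
30 59 [(178.0, 23), (211.0, 15)]
30 62 [(178.5, 19), (211.5, 10)]
30 68 [(146.0, 10), (157.5, 13), (167.5, 17), (178.0, 26), (188.0, 16), (198.5, 22), (209.0, 21), (219.0, 18), (229.0, 16)]
30 71 [(146.5, 10), (158.0, 15), (168.0, 25), (178.5, 32), (188.5, 22), (199.0, 25), (208.5, 22), (218.5, 25), (229.0, 21)]
30 74 [(147.5, 12), (159.5, 17), (169.0, 14), (179.0, 25), (189.0, 18), (199.0, 24), (209.0, 21), (218.5, 22), (229.0, 20)]
32 59 [(179.5, 22), (208.5, 14)]
32 62 [(180.5, 22), (212.0, 16)]
32 68 [(148.0, 11), (159.5, 13), (170.0, 16), (180.0, 26), (189.5, 10), (199.5, 18), (209.0, 15), (219.0, 9), (229.5, 13)]
32 71 [(149.0, 11), (160.0, 15), (169.5, 23), (180.0, 27), (189.5, 18), (199.5, 24), (209.5, 21), (219.0, 19), (229.0, 17)]
32 74 [(149.5, 13), (161.0, 17), (170.5, 21), (180.5, 31), (190.0, 22), (200.0, 25), (209.5, 23), (219.0, 26), (229.0, 21)]
34 59 [(181.0, 18), (208.0, 12)]
34 62 [(182.0, 24), (210.0, 15)]
34 68 [(150.0, 11), (161.5, 11), (171.5, 13), (182.0, 24), (200.0, 12), (213.0, 9)]
34 71 [(151.0, 12), (162.0, 14), (171.5, 17), (181.5, 27), (191.0, 12), (200.5, 19), (210.0, 17), (219.5, 11), (229.0, 13)]
34 74 [(151.5, 14), (162.5, 17), (172.0, 26), (181.5, 31), (191.0, 21), (201.0, 25), (210.5, 21), (219.5, 21), (229.0, 18)]
t 50.12 seatxy [150.6   0.8] z 338.4 rot 0.0 F seat [ 0.1  0.4 -0.5] w 29.7 g 0.0
```

```bash
python3 -c "
from h import *
print(seat(-85,110)); go(*seat(-85+.4,110+.8),220,TH+np.pi/2)"
```

```text
[522.54472062  80.50599968]
shift [23.48 11.01 11.9 ] roll -1.571 alt 1.571 q6 -1.27 rows 13.0
```

Request:
carry_out --pt "2.4 1.1 0" --pt "4.7 2.2 0" --pt "7.1 3.3 0" --pt "9.4 4.4 0" --pt "11.8 5.5 0" --pt "14.1 6.6 0" --pt "16.5 7.7 0" --pt "18.8 8.8 1" --pt "21.2 9.9 2" --pt "23.5 11 3" --roll '[0.12,0.24,0.36,0.48,0.6,0.72,0.84,0.96,1.08,1.2]' --fingers '[4.5,4.5,4.5,4.5,4.5,4.5,4.5,4.5,4.5,4.5]'

```text
t: 50.95
tool_pos: [522.3, 81.5, 308.2]
ee_rot: [-3.139, 0.001, 1.444]
contact_force: [0.6, 0.4, 0.6]
grip_width: 45.0
gripper_force: 0.0
```

Request:
carry_out --pt "0 0 2" --pt "0 0 5" --pt "0 0 8.5" --pt "0 0 8.5" --pt "0 0 8.5" --roll '[0.12,0.24,0.37,0.37,0.37]' --fingers '[4.5,4.5,4.5,4.5,4.5]'

```text
t: 51.37
tool_pos: [522.2, 80.5, 223.1]
ee_rot: [-3.137, 0.004, 1.083]
contact_force: [0.5, -0.1, 0.2]
grip_width: 44.9
gripper_force: 0.0
```

```bash
python3 -c "
from h import *
rep();go(*seat(-84.6,110.8),136,TH+np.pi/2)"
```

```text
t 51.37 seatxy [-85.2 109.8] z 223.1 rot -1.566 F seat [0.5 0.1 0.2] w 44.9 g 0.0
shift [0.13 0.11 8.71] roll 0.005 alt -3.137 q6 0.64 rows 3.0
```

Request:
carry_out --pt "0.1 0 2" --pt "0.1 0 5" --pt "0.1 0 7.5" --pt "0.1 0 8.6" --pt "0.1 0 8.6" --pt "0.1 0 8.6" --pt "0.1 0 8.6" --pt "0.1 0 8.6" --pt "0.1 0 8.6" --pt "0.1 0 8.6" --roll '[0,0,0,0,0,0,0,0,0,0]' --fingers '[4.5,4.5,4.5,4.5,3,2,1,0.8,0.8,0.8]' --newtons 40

```text
t: 52.2
tool_pos: [525.8, 81.9, 141.0]
ee_rot: [3.139, -0.002, 1.08]
contact_force: [-2.1, 0.8, 7.7]
grip_width: 13.9
gripper_force: 39.8
```

Request:
carry_out --pt "0 0 0" --pt "0 0 0" --pt "0 0 0" --roll '[0,0,0]' --fingers '[0.8,0.8,0.8]'

```text
t: 52.45
tool_pos: [525.8, 81.9, 140.9]
ee_rot: [3.14, -0.002, 1.08]
contact_force: [-1.1, 1.4, 8.3]
grip_width: 13.8
gripper_force: 39.8
```

```bash
cat >> h.py <<'E'
def hpath(T,S,base):
    """tool shifts so that the handle goes to tilt T, swivel angle S; base = (seat x,y,z) TCP offset error at tilt 0"""
    from scipy.spatial.transform import Rotation as Ro
    s=state(); R=Ro.from_euler('xyz',s['ee_rot']).as_matrix()
    for t,th in zip(T,S):
        x=-85*np.cos(t)-50*np.sin(t); z=105-85*np.sin(t)+50*np.cos(t)
        w=np.r_[seat(x+base[0],110+base[1],th),z+base[2]]-s['tool_pos']; print(round(t,3),round(th,3),(R.T@w/10).round(2).tolist())
E
python3 -c "
from h import *
rep(); q=inseat(state()['tool_pos']); b=[q[0]+85,q[1]-110,state()['tool_pos'][2]-155]; print(np.round(b,1))
hpath(np.linspace(.061,.611,10),[TH]*10,b)"
```

```text
t 52.45 seatxy [-82.8 112.7] z 140.9 rot -1.569 F seat [-1.6  0.7  8.3] w 13.8 g 39.8
[  2.2   2.7 -14.1]
0.061 -0.492 [-0.0, -0.29, 0.53]
0.122 -0.492 [-0.0, -0.55, 1.07]
0.183 -0.492 [-0.0, -0.77, 1.63]
0.244 -0.492 [-0.0, -0.96, 2.2]
0.305 -0.492 [-0.0, -1.12, 2.79]
0.367 -0.492 [-0.0, -1.23, 3.38]
0.428 -0.492 [-0.0, -1.32, 3.97]
0.489 -0.492 [-0.01, -1.36, 4.57]
0.55 -0.492 [-0.01, -1.37, 5.18]
0.611 -0.492 [-0.01, -1.34, 5.78]
```

Request:
carry_out --pt "0 -0.29 0.53" --pt "0 -0.55 1.07" --pt "0 -0.77 1.63" --pt "0 -0.96 2.2" --pt "0 -1.12 2.79" --pt "0 -1.23 3.38" --pt "0 -1.32 3.97" --pt "0 -1.36 4.57" --pt "0 -1.37 5.18" --pt "0 -1.34 5.78" --roll '[0,0,0,0,0,0,0,0,0,0]' --fingers '[0.8,0.8,0.8,0.8,0.8,0.8,0.8,0.8,0.8,0.8]' --newtons 60

```text
t: 53.28
tool_pos: [514.6, 88.5, 83.6]
ee_rot: [3.139, -0.003, 1.08]
contact_force: [-3.6, 2.1, 16.4]
grip_width: 12.7
gripper_force: 64.1
```

```bash
python3 -c "
from h import *
rep()
hpath([.5,.55,.6,.611],[TH]*4,[2.2,2.7,-14.1])
hpath([.611]*8,np.linspace(TH+.06,-.012,8),[2.2,2.7,-14.1])"
```

```text
t 53.28 seatxy [-95.8 113.3] z 83.6 rot -1.57 F seat [-4.2  0.2 16.4] w 12.7 g 64.1
0.5 -0.492 [-0.05, -0.06, -1.04]
0.55 -0.492 [-0.05, -0.06, -0.55]
0.6 -0.492 [-0.06, -0.04, -0.05]
0.611 -0.492 [-0.06, -0.03, 0.05]
0.611 -0.432 [-0.65, -0.69, 0.05]
0.611 -0.372 [-1.29, -1.32, 0.05]
0.611 -0.312 [-1.96, -1.9, 0.04]
0.611 -0.252 [-2.66, -2.44, 0.04]
0.611 -0.192 [-3.4, -2.94, 0.04]
0.611 -0.132 [-4.16, -3.39, 0.03]
0.611 -0.072 [-4.95, -3.8, 0.03]
0.611 -0.012 [-5.76, -4.16, 0.03]
```

Request:
carry_out --pt "-0.65 -0.69 0.05" --pt "-1.29 -1.32 0.05" --pt "-1.96 -1.9 0.05" --pt "-2.66 -2.44 0.05" --pt "-3.4 -2.94 0.05" --pt "-4.16 -3.39 0.05" --pt "-4.95 -3.8 0.05" --pt "-5.76 -4.16 0.05" --pt "-5.76 -4.16 0.05" --pt "-5.76 -4.16 0.05" --roll '[-0.06,-0.12,-0.18,-0.24,-0.3,-0.36,-0.42,-0.48,-0.48,-0.48]' --fingers '[0.8,0.8,0.8,0.8,0.8,0.8,0.8,0.8,0.8,0.8]'

```text
t: 54.12
tool_pos: [451.2, 56.4, 82.7]
ee_rot: [3.137, 0.0, 1.56]
contact_force: [-0.3, -4.1, 10.4]
grip_width: 13.0
gripper_force: 63.3
```

```bash
python3 -c "
from h import *
rep(); p=state()['tool_pos']; v=p[:2]-C; a=np.arctan2(v[1],v[0])-np.arctan2(110+2.7,-85*np.cos(.611)-50*np.sin(.611)+2.2); print('swivel TH',a,np.hypot(*v),p[2])
hpath([.611],[-.012],[2.2,2.7,-14.1])"
```

```text
t 54.12 seatxy [-136.5   55. ] z 82.7 rot -1.089 F seat [ 1.6 -3.7 10.4] w 13.0 g 63.3
swivel TH -0.010302030044666566 147.1852623054038 82.73994740917483
0.611 -0.012 [0.09, -0.04, -0.04]
```

Request:
carry_out --pt "0 0 0" --pt "0 0 0" --pt "0 0 0" --pt "0 0 0" --pt "0 0 -2" --pt "0 0 -6" --pt "0 0 -10" --pt "0 0 -14" --pt "0 0 -17" --pt "0 0 -17" --roll '[0,0,0,0,0,0,0,0,0,0]' --fingers '[2,4,4,4,4,4,4,4,4,4]'

```text
t: 54.95
tool_pos: [452.3, 57.2, 257.1]
ee_rot: [3.132, -0.001, 1.56]
contact_force: [0.5, 0.7, 0.2]
grip_width: 40.0
gripper_force: 0.0
```

Request:
carry_out --pt "4 0 -1" --pt "8 0 -1" --pt "12 0 -1" --pt "16 0 -1" --pt "20 0 -1" --pt "24 0 -1" --pt "28 0 -1" --pt "28 0 -1" --roll '[0,0,0,0,0,0,0,0]' --fingers '[4,4,4,4,4,4,4,4]'

```text
t: 55.62
tool_pos: [451.8, 342.9, 260.4]
ee_rot: [3.142, -0.003, 1.563]
contact_force: [-0.7, -1.0, -0.3]
grip_width: 40.6
gripper_force: 0.0
```

```bash
python3 - <<'E'
from h import *
rep();s=read_camera('side');t=read_camera('top');cv2.imwrite('pics/sF.png',s);cv2.imwrite('pics/tF.png',t)
cv2.imwrite('pics/pF.png',np.hstack([cv2.resize(t[190:290,290:380],(360,400),interpolation=cv2.INTER_CUBIC),cv2.resize(s[240:345,300:410],(440,420),interpolation=cv2.INTER_CUBIC)[:400]]))
bx=[.7,.5]
def bed(x,y,z,tl=.611,th=-.012):
    z+=25; X=x*np.cos(tl)-z*0+0; 
    X=x*np.cos(tl)-z*np.sin(tl); Z=105+x*np.sin(tl)+z*np.cos(tl); return [*seat(X,y,th),Z]
T=lambda p:((proj('top',p)-[290,190])*4).round(0); Sd=lambda p:((proj('side',p)+bx-[300,240])*4).round(0)
for n,p in (("handle",bed(-85,110,25)),("nut",bed(0,0,56+9)),("levertip",bed(175,0,70)),("pin rf",bed(-30,-26.5,22)),("pin rb",bed(30,-26.5,22)),("pin lf",bed(-36,35.5,22)),("pin lb",bed(36,35.5,22)),("pin b",bed(59,0,22)),("blank corner rf",bed(-55,-22.5,15)),("blank corner lf",bed(-55,22.5,15))): print(n,T(p),Sd(p))
P0=[C[0]-80,C[1]+1.4,31];print("zero line",T(P0),Sd(P0))
E
```

```text
t 55.62 seatxy [-271.3  307.9] z 260.4 rot -1.087 F seat [-0.1 -1.2 -0.3] w 40.6 g 0.0
handle [ 76. 314.] [-27. 167.]
nut [241. 245.] [148. 102.]
levertip [259.   8.] [ 343. -126.]
pin rf [275. 253.] [175. 200.]
pin rb [281. 177.] [243. 122.]
pin lf [185. 257.] [102. 162.]
pin lb [190. 165.] [182.  72.]
pin b [245. 138.] [246.  67.]
blank corner rf [266. 279.] [147. 236.]
blank corner lf [202. 276.] [ 99. 202.]
zero line [227. 301.] [104. 331.]
```

View pics/pF.png

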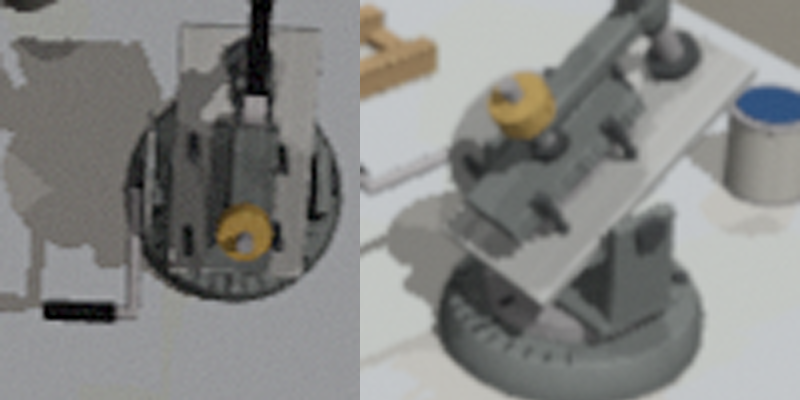

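The top half shows the bed facing the robot with the stack and nut (243,232) in place, the lever lying flat backwards and the grip at (80,311). In the side half the bed is tilted and the right pin tops are at about (535,198) and (600,122), which matches the 35° prediction. I'll check tilt and pointer numerically.

```bash
python3 - <<'E'
from h import *
from scipy.ndimage import map_coordinates
bx=[.7,.5]
def bed(x,y,z,tl,th=-.012):
    z+=25; return [*seat(x*np.cos(tl)-z*np.sin(tl),y,th),105+x*np.sin(tl)+z*np.cos(tl)]
Sd=lambda p:((proj('side',p)+bx-[300,240])*4)
obs=[540-360,305],[755-360,75]
print("obs slope",(75-305)/(755-540))
for tl in (.53,.57,.611,.65,.69):
    a,b=Sd(bed(-75,-45,-17,tl)),Sd(bed(125,-45,-17,tl)); print(tl,a.round(),b.round(),((b-a)[1]/(b-a)[0]).round(3),"rf",Sd(bed(-30,-26.5,22,tl)).round(),"rb",Sd(bed(30,-26.5,22,tl)).round())
# handle from both pictures: black blob
def blob(f,box):
    g=cv2.cvtColor(cv2.imread(f),cv2.COLOR_BGR2GRAY); m=np.zeros_like(g); y0,y1,x0,x1=box; m[y0:y1,x0:x1]=(g[y0:y1,x0:x1]<45)
    c=max(cv2.findContours(m,0,2)[0],key=cv2.contourArea); return cv2.minAreaRect(c)
print("handle top",blob("pics/tF.png",(258,276,295,325)),"side",blob("pics/sF.png",(250,310,270,310)))
g=cv2.cvtColor(cv2.imread("pics/sF.png"),cv2.COLOR_BGR2GRAY).astype(float)
A=np.radians(np.arange(150,212,2)); print(np.degrees(A).round().astype(int))
for r in (44,50,56,62,68,72):
    P=np.array([proj("side",[C[0]+r*np.cos(a),C[1]+r*np.sin(a),31])+bx for a in A]); print(r,map_coordinates(g,[P[:,1],P[:,0]],order=1).astype(int))
E
```

```text
obs slope -1.069767441860465
0.53 [169. 301.] [401.  61.] -1.035 rf [177. 193.] rb [249. 120.]
0.57 [170. 305.] [398.  56.] -1.091 rf [176. 197.] rb [246. 121.]
0.611 [172. 308.] [395.  51.] -1.15 rf [175. 200.] rb [243. 122.]
0.65 [174. 310.] [392.  47.] -1.21 rf [173. 204.] rb [240. 124.]
0.69 [176. 313.] [388.  43.] -1.274 rf [172. 207.] rb [237. 125.]
handle top ((309.5, 267.5), (3.0, 17.0), 90.0) side ((292.6200256347656, 279.34002685546875), (12.600001335144043, 3.4000000953674316), 36.869895935058594)
[150 152 154 156 158 160 162 164 166 168 170 172 174 176 178 180 182 184
 186 188 190 192 194 196 198 200 202 204 206 208 210]
44 [ 68  67  64  60  54  47  40  39  44  52  60  67  72  74  74  74  74  75
  77  78  79  80  81  83  89  95 105 112 115 117 118]
50 [ 62  62  62  62  62  62  63  62  63  63  65  67  68  70  71  72  74  75
  75  75  76  76  78  83  92 100 108 113 112 112 112]
56 [ 54  54  54  53  53  52  52  53  54  55  57  57  55  51  48  50  52  56
  57  55  56  58  59  63  75  91 106 110 110 109 108]
62 [ 55  53  53  53  55  57  60  61  60  62  66  75  82  82  79  78  83  88
  89  85  81  76  69  73  83  98 108 114 116 114 114]
68 [ 64  75  80  82  84  92 100 100  95  93  93  98 101  92  79  84  97 106
 104  97 103 111 113 107  96 101 113 117 112 102 101]
72 [ 76  90  95  94  86  89  96 101  98  87  87  99 103  94  84  82 102 116
 111  99 100 111 117 113  98  96 112 119 116 102 102]
```

```bash
python3 - <<'E'
from h import *
def blob(f,box):
    g=cv2.cvtColor(cv2.imread(f),cv2.COLOR_BGR2GRAY); m=np.zeros_like(g); y0,y1,x0,x1=box; m[y0:y1,x0:x1]=(g[y0:y1,x0:x1]<60)
    c=max(cv2.findContours(m,0,2)[0],key=cv2.contourArea); return cv2.minAreaRect(c)
for tb,sb,f in (((225,250,288,312),(235,262,300,325),("pics/top0.png","pics/side0.png")),((258,276,295,322),(255,305,275,308),("pics/tF.png","pics/sF.png"))):
    a,b=blob(f[0],tb),blob(f[1],sb); p,e=tri(a[0],np.array(b[0])-[.7,.5]); print(a,b,p.round(1),round(e,1))
t=np.arange(.53,.69,.03); print(np.c_[t,105-85*np.sin(t)+50*np.cos(t),-85*np.cos(t)-50*np.sin(t)].round(2).tolist())
# bed right edge in side picture: bright bed vs table; sample bed edge line at full res
g=cv2.cvtColor(cv2.imread("pics/sF.png"),cv2.COLOR_BGR2GRAY); e=cv2.Canny(g,40,100)
L=cv2.HoughLinesP(e,1,np.pi/360,18,minLineLength=22,maxLineGap=4)
for x0,y0,x1,y1 in L[:,0]:
    if 330<min(x0,x1) and max(x0,x1)<402 and 250<min(y0,y1) and max(y0,y1)<322 and abs(x1-x0)>8: print((x0,y0,x1,y1),round((y1-y0)/(x1-x0),3))
E
```

```text
((300.0440979003906, 239.4264678955078), (17.66435432434082, 5.144957542419434), 30.963756561279297) ((310.5500183105469, 248.14999389648438), (8.854375839233398, 4.110960960388184), 71.56504821777344) [522.9  81.5 155.1] 3.3
((309.5, 268.0), (4.0, 17.0), 90.0) ((292.7799987792969, 279.46002197265625), (13.40000057220459, 3.8000001907348633), 36.869895935058594) [448.6  53.9 104.2] 2.9
[[0.53, 105.17, -98.62], [0.56, 102.21, -98.58], [0.59, 99.26, -98.45], [0.62, 96.31, -98.23], [0.65, 93.36, -97.93], [0.68, 90.43, -97.53]]
(np.int32(344), np.int32(257), np.int32(366), np.int32(273)) 0.727
```

Handle triangulation (z about 103), the bed-edge slope and the nut position all point to a tilt of about 0.55, so the bar slipped in the pads. I'll press the bar down from above to an exact height: tilt 0.611 puts its top at z = 104.7.

```bash
python3 -c "
from h import *
go(448.5,55,150,state()['ee_rot'][2])"
```

```text
shift [-28.28  -0.05  11.03] roll 0.0 alt 0.0 q6 0.65 rows 8.0
```

Request:
carry_out --pt "-4 0 1" --pt "-8 0 2" --pt "-12 0 3" --pt "-16 0 4" --pt "-20 0 5" --pt "-24 0 6" --pt "-27 0 8" --pt "-28.3 0 11" --pt "-28.3 0 11" --pt "-28.3 0 11" --roll '[0,0,0,0,0,0,0,0,0,0]' --fingers '[0,0,0,0,0,0,0,0,0,0]'

```text
t: 56.55
tool_pos: [447.4, 52.2, 150.1]
ee_rot: [-3.138, 0.0, 1.557]
contact_force: [0.9, 0.6, -0.0]
grip_width: -0.1
gripper_force: 0.0
```

Request:
carry_out --pt "0 0 1.5" --pt "0 0 2.5" --pt "0 0 3" --pt "0 0 3.4" --pt "0 0 3.6" --pt "0 0 3.6" --roll '[0,0,0,0,0,0]' --fingers '[0,0,0,0,0,0]'

```text
t: 57.05
tool_pos: [449.1, 54.1, 115.0]
ee_rot: [-3.141, 0.0, 1.56]
contact_force: [-0.8, 0.8, 0.6]
grip_width: -0.2
gripper_force: 0.0
```

```bash
python3 -c "
from h import *
rep();print(state()['tool_pos'])"
```

```text
t 57.05 seatxy [-137.3   52. ] z 115.0 rot -1.089 F seat [-1.1  0.4  0.6] w -0.2 g 0.0
[449.05103324  54.07860759 114.98938228]
```

Request:
carry_out --pt "0 0 0.1" --pt "0 0 0.3" --pt "0 0 0.3" --roll '[0,0,0]' --fingers '[0,0,0]'

```text
t: 57.3
tool_pos: [449.1, 53.8, 112.0]
ee_rot: [3.141, -0.0, 1.56]
contact_force: [0.2, -0.4, 0.1]
grip_width: -0.1
gripper_force: 0.0
```

Request:
carry_out --pt "0 0 0.1" --pt "0 0 0.2" --pt "0 0 0.2" --roll '[0,0,0]' --fingers '[0,0,0]'

```text
t: 57.55
tool_pos: [449.0, 53.7, 109.9]
ee_rot: [-3.141, -0.0, 1.56]
contact_force: [0.1, -0.4, 0.6]
grip_width: 0.1
gripper_force: 0.0
```

Request:
carry_out --pt "0 0 0.1" --pt "0 0 0.2" --pt "0 0 0.2" --roll '[0,0,0]' --fingers '[0,0,0]'

```text
t: 57.8
tool_pos: [449.2, 53.7, 108.1]
ee_rot: [3.141, -0.0, 1.56]
contact_force: [-0.9, -0.0, 4.6]
grip_width: 0.2
gripper_force: 2.0
```

Request:
carry_out --pt "0 0 0.1" --pt "0 0 0.2" --pt "0 0 0.2" --roll '[0,0,0]' --fingers '[0,0,0]'

```text
t: 58.05
tool_pos: [449.3, 53.7, 106.5]
ee_rot: [3.141, -0.0, 1.56]
contact_force: [-3.6, -1.0, 9.8]
grip_width: 0.2
gripper_force: 4.8
```

Request:
carry_out --pt "0 0 0.1" --pt "0 0 0.2" --pt "0 0 0.25" --pt "0 0 0.25" --roll '[0,0,0,0]' --fingers '[0,0,0,0]'

```text
t: 58.38
tool_pos: [449.2, 53.8, 104.1]
ee_rot: [3.141, -0.0, 1.56]
contact_force: [-2.8, 0.9, 11.2]
grip_width: -0.1
gripper_force: 5.3
```

Request:
carry_out --pt "0 0 -2" --pt "0 0 -6" --pt "0 0 -10" --pt "0 0 -14" --pt "4 0 -15" --pt "8 0 -15" --pt "12 0 -15" --pt "16 0 -15" --pt "20 0 -15" --pt "24 0 -15" --roll '[0,0,0,0,0,0,0,0,0,0]' --fingers '[0,0,0,0,0,0,0,0,0,0]'

```text
t: 59.22
tool_pos: [451.3, 295.7, 253.5]
ee_rot: [3.141, -0.0, 1.56]
contact_force: [0.8, -0.8, 0.2]
grip_width: 0.2
gripper_force: 0.0
```

Request:
carry_out --pt "3 0 0" --pt "3 0 0" --pt "3 0 0" --pt "3 0 0" --roll '[0,0,0,0]' --fingers '[0,0,0,0]'

```text
t: 59.55
tool_pos: [451.6, 323.2, 253.0]
ee_rot: [-3.141, 0.001, 1.56]
contact_force: [-0.7, -1.5, 0.7]
grip_width: 0.2
gripper_force: 0.0
```

```bash
python3 - <<'E'
from h import *
t=read_camera("top");s=read_camera("side");cv2.imwrite('pics/tG.png',t);cv2.imwrite('pics/sG.png',s)
def blob(g,box,th=60):
    g=cv2.cvtColor(g,cv2.COLOR_BGR2GRAY); m=np.zeros_like(g); y0,y1,x0,x1=box; m[y0:y1,x0:x1]=(g[y0:y1,x0:x1]<th)
    c=max(cv2.findContours(m,0,2)[0],key=cv2.contourArea); return cv2.minAreaRect(c)
a,b=blob(t,(258,276,295,322)),blob(s,(255,308,275,308)); p,e=tri(a[0],np.array(b[0])-[.7,.5]); print(a[0],b[0],p.round(1),round(e,1))
v=p[:2]-C; print("TH",np.arctan2(v[1],v[0])-np.arctan2(110,-98.3))
# bed orientation from top: lever (black bar) direction and nut
print("lever",blob(t,(180,216,340,372),55)); print("nut",brass(t,"top",(230,260,335,365))[0])
th=-.012
for z in (56,60):
    tl=.615; x=0;Z=z+25; print("nut pred",proj("top",[*seat(-Z*np.sin(tl),0,th),105+Z*np.cos(tl)]))
for n,q in (("tinr",(297,180)),("tinb",(335,163))):
    print(n,np.abs(t[q[1]-12:q[1]+12,q[0]-12:q[0]+12].astype(int)-cv2.imread("pics/top0.png")[q[1]-12:q[1]+12,q[0]-12:q[0]+12]).mean())
# pin row directions via dark pins
K=[proj("top",[*seat(X*np.cos(.615)-(95-0)*0-(94)*np.sin(.615),0,th),105+X*np.sin(.615)+94*np.cos(.615)]) for X in (95,175)]; print("lever pred",K)
E
```

```text
(309.5, 267.5) (292.8999938964844, 280.8000183105469) [449.8  54.3  99.8] 3.9
TH -0.017312572103099555
lever ((352.0, 202.0), (26.0, 10.0), 90.0)
nut ((350.5, 248.5), 7.106435298919678)
nut pred [350.13328216 249.70749927]
nut pred [350.17458749 250.45185346]
tinr 4.724537037037037
tinb 3.828125
lever pred [array([352.61104847, 220.49434902]), array([354.70822289, 192.16639893])]
```

```bash
python3 -c "
from workcell import *
print(close_job())"
```

```text
the job is handed in; nothing more can be done
None
```

I handed the job in at about 60 s of the 210 s; no verdict came back. All three blanks are stacked and squared, the clamp arm is over them and the lever is flat. By measurement the bed is at about 0.61 rad tilt and the swivel within about 0.02 rad of the zero line. The lock force was not measured directly: I set the nut just past where the foot stopped moving, so it should be near 24 N.

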